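# Show edge-banded drawer fronts to the inspection camera and file them in a row

### The arm

A 6-joint arm with a two-finger parallel gripper is mounted at the origin on the work surface. World frame = base frame: x ahead of the robot, y to its left, z up, the work surface at z = 0. Lengths are in mm, angles in degrees, forces in N, time in s.
With the tool pointing down it reaches from about 350 to 850 mm from the base axis. Payload 8.1 kg.
Tool frame: the origin (TCP) lies on the centre line of the jaws, within the pads' length; the fingertips stand 14 mm ahead of it and the grasp point (between the pads) lies 5 mm behind it; z points along the fingers, y is the line along which they close (so a half turn about z gives the same grasp; the last joint's range is limited). The gripper opens to 85 mm and grips with 20 to 120 N. Pads are 22 mm wide; open, the fingers measure 114 mm over their backs; the gripper's body (76 mm by 85 mm) begins 54 mm behind the grasp point. The pads swing forward as they close: fully open they stand 13 mm farther back than shut.
Start: joints at [-75.252, 7.471, 85.268, -0, 87.261, -4.893], TCP at [201.695, -565.088, 245.292] pointing down, gripper open.
Joint ranges: [-169.43, 169.43], [-51.17, 129.36], [1.28, 143.12], [-76.62, 256.62], [0, 156.53], [-152.29, 152.29]. Speed limits (degrees/s): [136.94, 136.94, 159.86, 180, 180, 180].

### API

Orientations are given as [roll, pitch, yaw] about the fixed x, y, z axes, in that order (R = Rz(yaw) Ry(pitch) Rx(roll)).
In Python, from bench import sense, snapshot, camera_info, hand_in gives the robot as it stands. The module is installed in compiled form; this text tells all that it offers.
- The arm moves only by the tool apply_moves, never from a script. Its argument "deltas" is a list of rows, each a list of 7 numbers: the shift along the tool's x, y, z scaled (see below), then the turn, a rotation vector about the tool's x, y, z scaled (see below), then the opening, from 0 (shut) to 1 (fully open). In form: [[dx, dy, dz, ax, ay, az, claw], ...]. A call has 1 to 8 rows; each row shifts and turns the commanded pose from where the row before left it, along the tool's axes as they then stand; what a row does not reach is not made up. The controller multiplies each number of a shift by 0.03 m and each number of a turn by 0.08 rad. A row lasts 1/8 s, in which the tool goes at most 62.5 mm and 10.7 degrees, less where a joint would pass 70% of its speed; a pose out of reach is approached as far as the arm can. A call with a number of a shift or a turn outside -1 to 1 is refused whole. A call with a gripper value outside its range is refused whole. The fingers move at their own pace and stop on an object; "grip_force" is the grip in N (left out, the last holds). Time passes only in rows, so rows that do not move let the fingers close. It gives the time, the measured TCP pose, the force, the opening and the grip force at its end, in the units of the state.
- sense(): the state, without advancing time (a new reading comes with each control period).
- snapshot(name): name is "scene" or "top" or "wrist"; returns the picture (480x640x3 uint8, red, green, blue); there is no depth.
- camera_info(name): a dict with "vertical_fov" (degrees; the focal length in pixels is half the picture's height over the tangent of half this angle, whatever the lens; pixels are square), "cx", "cy" (the principal point, pixels), "k1" (the pictures are not rectified: a ray, as slopes to the right and down, at radius r is drawn at 1 + k1 r^2 times it, then the intrinsics apply), "origin" and "rotation" of the camera in the world; the wrist camera has in their place "tool_from_camera" (4x4, takes a point from camera to tool coordinates, whose origin is the TCP and whose axes are the flange's). Camera axes: x right, y up, looking along -z (the intrinsics and any distortion apply to the point x, -y, -z); pixel columns grow to the right and rows downward; lengths in mm; the calibration is good to about 2 mm. A picture is of the moment at which its call begins: read the wrist's pose just before it. camera_info takes no time and is no camera call.
- hand_in(): hands the job in; it is judged then, once.
The state is a dict: "time": time; "joint_pos": joint angles; "qd": joint speeds; "joint_efforts": joint torques, N m; "tool_pos": TCP position; "tcp_rot": TCP orientation; "ft_force": force on the tool from outside, world axes, zero at the start; "wrist_torque": the same for the moment, N m; "finger_gap": finger opening in mm; "grip_force": force on a finger pad.
Only numpy, scipy, OpenCV 4.12 (cv2) and the standard library are available. Lean on these libraries where they do the work, as an engineer would, in place of code of your own. Each camera call takes 0.05 s, during which the arm holds its last target. There are 200 camera calls.

### The job

Check the sample drawer fronts lying on the outfeed plate: switch the lamp lever fully on, then take them one at a time in the order yellow, green, blue, black (leaving out any that is missing), lift each by its pull to the viewing mark so that the middle of its banded end sits between the two orange tips, level and square to the camera, and hold it still there for at least a full second. File every front flat in its own colour's lane on the shelf, so that they make a neat side-by-side row: on its lane's middle, in line with it, the banded end towards the tag. Leave the lamp on until the last one has been viewed and finish with the lever fully off and everything let go; do not bump the camera and its pointer arms, and leave the roller, spool and pin where they are.

Things in the scene. Friction and masses are not known exactly. Their poses are not given: they have to be found in the camera images.
- front_yellow: Sample drawer front: flat white board 120 x 76 x 16 mm (x, y, z), 140 g. Mid-top a solid yellow bar pull 56 (x) x 18 (y) x 24 mm high; its top is 40 mm above the underside. Banded end: the short end at +x, with a yellow edge band and a yellow stripe 20 mm wide across the top. Origin: centre of the underside; z up. Absent in some runs.
- front_yellow_band (a point): Centre of the banded end face of the yellow front: 60 mm along +x from the board's origin and 8 mm above its underside.
- front_green: Sample drawer front: flat white board 120 x 76 x 16 mm (x, y, z), 140 g. Mid-top a solid green bar pull 56 (x) x 18 (y) x 24 mm high; its top is 40 mm above the underside. Banded end: the short end at +x, with a green edge band and a green stripe 20 mm wide across the top. Origin: centre of the underside; z up. Absent in some runs.
- front_green_band (a point): Centre of the banded end face of the green front: 60 mm along +x from the board's origin and 8 mm above its underside.
- front_blue: Sample drawer front: flat white board 120 x 76 x 16 mm (x, y, z), 140 g. Mid-top a solid blue bar pull 56 (x) x 18 (y) x 24 mm high; its top is 40 mm above the underside. Banded end: the short end at +x, with a blue edge band and a blue stripe 20 mm wide across the top. Origin: centre of the underside; z up. Absent in some runs.
- front_blue_band (a point): Centre of the banded end face of the blue front: 60 mm along +x from the board's origin and 8 mm above its underside.
- front_black: Sample drawer front: flat white board 120 x 76 x 16 mm (x, y, z), 140 g. Mid-top a solid black bar pull 56 (x) x 18 (y) x 24 mm high; its top is 40 mm above the underside. Banded end: the short end at +x, with a black edge band and a black stripe 20 mm wide across the top. Origin: centre of the underside; z up. Absent in some runs.
- front_black_band (a point): Centre of the banded end face of the black front: 60 mm along +x from the board's origin and 8 mm above its underside.
- lane_yellow: The yellow front's lane on the shelf. Its yellow tag (24 x 60 x 5 mm) is fixed at the lane's end far from the robot, 90 mm along +x. Origin: on the shelf top (60 mm above the table), where the middle of the board's underside belongs; x along the lane to the tag, y across, z up. Lanes are 92 mm apart, parted by thin black lines; which is which colour varies.
- lane_green: The green front's lane on the shelf. Its green tag (24 x 60 x 5 mm) is fixed at the lane's end far from the robot, 90 mm along +x. Origin: on the shelf top (60 mm above the table), where the middle of the board's underside belongs; x along the lane to the tag, y across, z up. Lanes are 92 mm apart, parted by thin black lines; which is which colour varies.
- lane_blue: The blue front's lane on the shelf. Its blue tag (24 x 60 x 5 mm) is fixed at the lane's end far from the robot, 90 mm along +x. Origin: on the shelf top (60 mm above the table), where the middle of the board's underside belongs; x along the lane to the tag, y across, z up. Lanes are 92 mm apart, parted by thin black lines; which is which colour varies.
- lane_black: The black front's lane on the shelf. Its black tag (24 x 60 x 5 mm) is fixed at the lane's end far from the robot, 90 mm along +x. Origin: on the shelf top (60 mm above the table), where the middle of the board's underside belongs; x along the lane to the tag, y across, z up. Lanes are 92 mm apart, parted by thin black lines; which is which colour varies.
- outfeed: Fixed steel outfeed plate 320 x 300 x 12 mm on which the fronts start; origin at the centre of its underside, top 12 mm above the table.
- shelf: Fixed plywood shelf 190 mm deep (x from -80 to +110 mm) and 380 mm wide (y), top 60 mm above its origin, which lies on the table; x points away from the robot.
- station: Fixed inspection camera: black box on a column, lens 200 mm above the table and 92 mm along +x from the origin, looking along -x to the robot. Two thin steel arms run from the column at y = +-85 mm and end in orange tips that point at each other. Origin: on the table straight below the middle between the tips; x to the camera, z up. The table below the tips is free.
- view (a point): The viewing mark: the midpoint between the two orange tips (126 mm apart), 200 mm above the table, 92 mm before the lens. Axes as station: +x towards the camera, z up. The centre of a banded end face belongs here.
- lamp (a joint): Red toggle lever of the inspection lamp: 0 = fully off (leans to its housing's -x, towards the robot), 1.0 rad = fully on (leans to +x). It stays where it is left and is pushed at its tip.
- lamp_tip (a point): Tip of the lamp lever (80 mm long).
- lamp_base: Grey housing of the lamp lever, fixed on the table; origin at the centre of its underside; the lever swings in its x-z plane.
- roller: Bystander: upright chrome pressure roller, 60 mm diameter, 74 mm high; origin at the centre of its foot.
- spool: Bystander: flat white tape spool, 110 mm diameter, 26 mm high; origin at the centre of its underside.
- pin: Bystander: upright blue guide pin, 28 mm diameter, 70 mm high; origin at the centre of its foot.

How it is judged:
By the outcome, as a careful person would: the job done as asked, in the order asked, and still so for the second after the job is handed in, with the robot touching nothing.
Of front_yellow, front_green, front_blue, front_black only 2 to 4 are there at a start; the rules pass over those that are not, and their reading is None.
At some moment in a run one of front_yellow, front_green, front_blue, front_black may be knocked a few centimetres aside while the robot is not near it.
Once in a run the grip may slacken for a moment while it holds something.
It also fails if it takes over 210 s, if anything falls off the work surface, if the arm or the gripper's body presses on something with over 40 N, if the wrist force passes 120 N, or if a joint passes its speed limit or range.

## Working session

There is one attempt and no reset: what is moved stays moved. The work goes in short steps, Python scripts to look and compute and a tool call to move; the robot and the scene stay as the last step left them, time stands still between calls to the robot, and variables do not carry over. Pictures are saved under pics/ and viewed, at most 14 in all, crops included, and the job is handed in when it is done.

Besides the shell and the picture viewer there is one more tool, called by a JSON object that holds its "method" and its "body", one argument or row to a line. apply_moves: Moves the arm, as the interface text tells. Its arguments: {"type":"object","properties":{"deltas":{"type":"array"},"grip_force":{"type":"number"}},"required":["deltas"]}

```bash
mkdir -p pics
cat > h.py <<'E'
import numpy as np, cv2
from bench import sense, snapshot, camera_info
from scipy.spatial.transform import Rotation as R
def snap(n,f):
    p=snapshot(n); cv2.imwrite('pics/'+f+'.png',p[:,:,::-1]); return p
def cam(n,tool=None):
    c=camera_info(n)
    if n!='wrist': return c,np.array(c['origin'],float),np.array(c['rotation'],float)
    T=np.array(c['tool_from_camera'],float)
    Rt=R.from_euler('xyz',tool[1],degrees=True).as_matrix()
    return c,Rt@T[:3,3]+np.array(tool[0]),Rt@T[:3,:3]
def ray(n,uv,tool=None):
    c,o,M=cam(n,tool); f=240/np.tan(np.radians(c['vertical_fov'])/2)
    d=np.array([(uv[0]-c['cx'])/f,(uv[1]-c['cy'])/f]); s=d.copy()
    for _ in range(20): s=d/(1+c['k1']*(s@s))
    v=M@np.array([s[0],-s[1],-1.]); return o,v/np.linalg.norm(v)
def atz(n,uv,z,tool=None):
    o,v=ray(n,uv,tool); return o+v*(z-o[2])/v[2]
def proj(n,P,tool=None):
    c,o,M=cam(n,tool); f=240/np.tan(np.radians(c['vertical_fov'])/2)
    q=M.T@(np.array(P,float)-o); s=np.array([q[0],-q[1]])/-q[2]; s=s*(1+c['k1']*(s@s))
    return s*f+[c['cx'],c['cy']]
def tri(*rays):
    A=0;b=0
    for o,v in rays:
        Q=np.eye(3)-np.outer(v,v);A=A+Q;b=b+Q@o
    return np.linalg.solve(A,b)
E
python3 - <<'E'
from h import *
snap('scene','s0');snap('top','t0')
for n in('scene','top','wrist'):print(n,camera_info(n))
print(sense())
E
```

```text
scene {'vertical_fov': 47.05588277816829, 'cx': 322.93864719618523, 'cy': 241.57449709908897, 'k1': -0.06780145264109441, 'origin': array([1167.27794261, -669.4527711 , 1160.2890951 ]), 'rotation': array([41.69696457, -0.9398206 , 41.30553684])}
top {'vertical_fov': 50.5178215066735, 'cx': 317.4063825308372, 'cy': 239.66118024438603, 'k1': -0.06467641975122827, 'origin': array([ 471.77892728,   25.93016501, 1153.78545771]), 'rotation': array([ 5.30842131e+00, -8.57405124e-02, -8.84864197e+01])}
wrist {'vertical_fov': 70.38801050170636, 'cx': 316.5541661808727, 'cy': 241.20752373427175, 'k1': -0.0530557245026813, 'tool_from_camera': array([[ 6.42425589e-04,  9.63968306e-01,  2.66016338e-01,
         6.76695995e+01],
       [ 9.99999786e-01, -6.52909627e-04, -4.90242995e-05,
        -2.11102566e-01],
       [ 1.26426757e-04,  2.66016313e-01, -9.63968519e-01,
        -1.29101470e+02],
       [ 0.00000000e+00,  0.00000000e+00,  0.00000000e+00,
         1.00000000e+00]])}
{'time': 0.1, 'joint_pos': array([-7.52529982e+01,  7.50961576e+00,  8.53247503e+01,  1.12003288e-03,
        8.72633008e+01, -4.89241226e+00]), 'qd': array([ 0.19882185, -0.03048796, -0.10991435,  0.04357924,  0.10508734,
        0.04065973]), 'joint_efforts': array([ 8.89990424e-04, -5.70951390e+01, -5.01941800e+01, -1.21160574e-04,
        8.09111312e-03, -2.07325058e-05]), 'tool_pos': array([ 201.56805823, -564.60675202,  244.34508365]), 'tcp_rot': array([-1.79902784e+02, -9.44410648e-03,  1.96393516e+01]), 'ft_force': array([ 0.2814153 , -0.82830313,  0.89827905]), 'wrist_torque': array([-0.02189213,  0.0184901 ,  0.02602857]), 'grip_force': 0.0, 'finger_gap': 85.26136460416797}
```

View pics/t0.png

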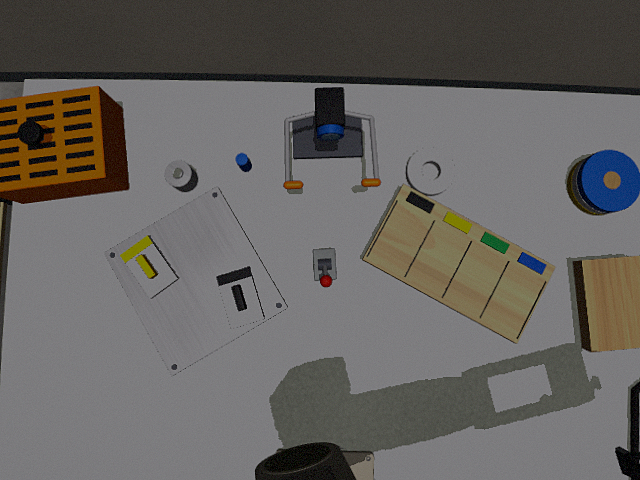

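View pics/s0.png

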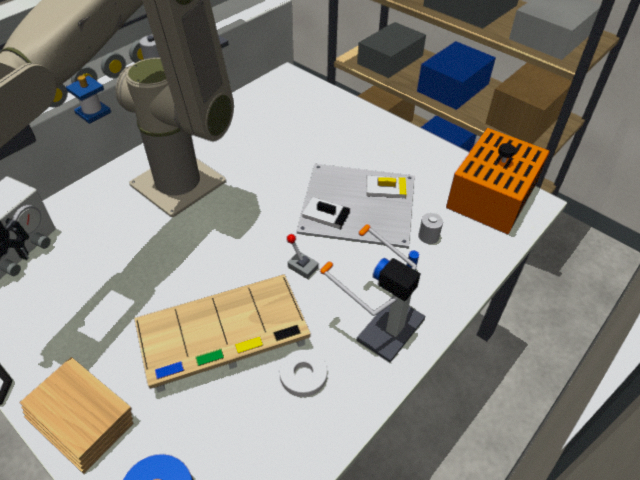

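The pictures show only yellow and black fronts. In the top view they are at about (147,265) and (239,297), the lever tip at (326,281), the orange tips at (292,184) and (371,182), and the lane tags at black (420,202), yellow (457,222). I'll take enlarged crops next.

```bash
sed -i "s/np.array(c\['rotation'\],float)$/R.from_euler('xyz',c['rotation'],degrees=True).as_matrix()/" h.py
python3 - <<'E'
from h import *
t=cv2.imread('pics/t0.png');s=cv2.imread('pics/s0.png')
def cr(im,x,y,w,h,k):return cv2.resize(im[y:y+h,x:x+w],None,fx=k,fy=k,interpolation=cv2.INTER_CUBIC)
# top: fronts 110..290,225..335 ; x4 -> 720x... 
a=cr(t,105,220,200,110,4)   #800x440
cv2.imwrite('pics/c1.png',a)
b=cr(t,275,165,120,130,4)   #480x520
c=cr(s,275,210,80,130,4)    #320x520
cv2.imwrite('pics/c2.png',np.hstack([b,c]))
d=cr(t,355,175,200,75,4);e=cr(s,300,165,120,70,4);e=np.hstack([e,np.zeros((280,320,3),np.uint8)])
cv2.imwrite('pics/c3.png',np.vstack([d,e]))
E
```

```text
(no output)
```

View pics/c1.png

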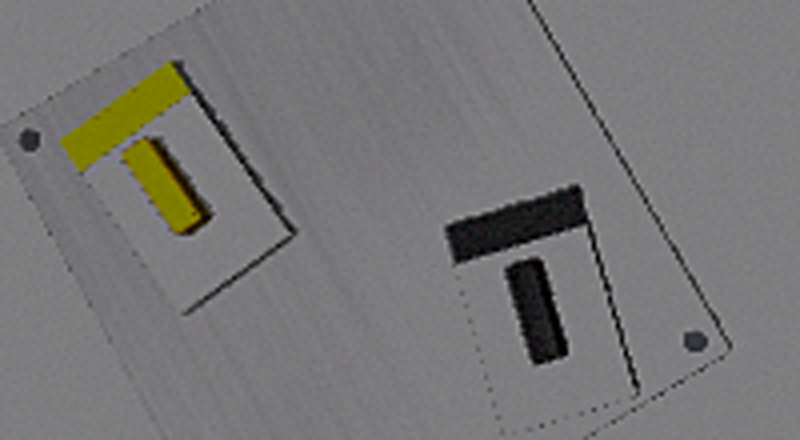

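View pics/c2.png

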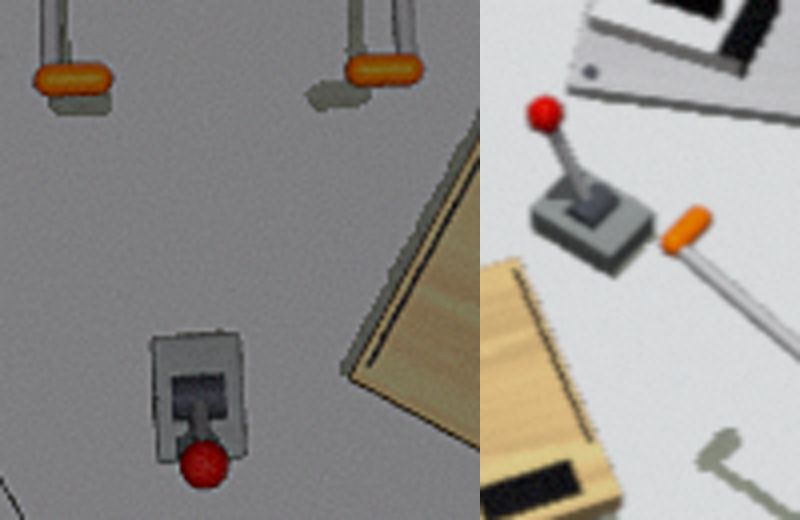

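View pics/c3.png

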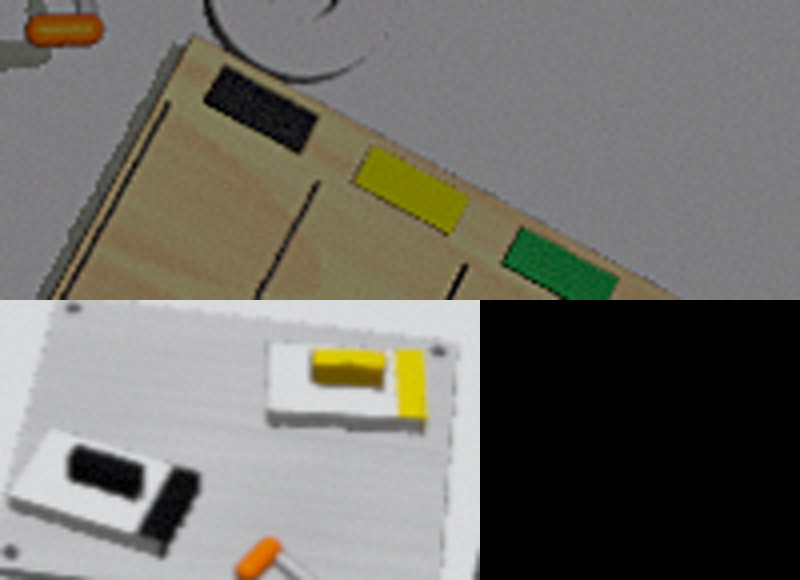

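```bash
cat > m.py <<'E'
from h import *
f=lambda p,ox,oy:np.array([(p[0]+.5)/4-.5+ox,(p[1]+.5)/4-.5+oy])
T1=lambda x,y:f((x,y),105,220); T2=lambda x,y:f((x,y),275,165); T3=lambda x,y:f((x,y),355,175)
S2=lambda x,y:f((x-480,y),275,210); S3=lambda x,y:f((x,y-300),300,165)
def two(n,t,s): 
    a=ray('top',t);b=ray('scene',s);P=tri(a,b);d=np.cross(a[1],b[1]);d/=np.linalg.norm(d)
    print(n,P.round(1),'gap',round(float(d@(a[0]-b[0])),1));return P
E
python3 - <<'E'
from m import *
two('tipR',T2(384,70),S2(687,231)); two('lever',T2(205,464),S2(546,114))
# left tip in scene: c3 (257,558)
two('tipL',T2(73,79),S3(258,558))
two('shelf far',T3(193,38),S2(622,495)); two('shelf near',T2(347,375),S2(518,261))
for n,q in dict(yel=[(180,62),(60,140),(185,313),(295,233)],blk=[(580,185),(446,227),(502,436),(638,394)]).items():
    P=np.array([atz('top',T1(*c),28) for c in q]);L=[np.linalg.norm(P[i]-P[i-1]) for i in range(4)]
    u=(P[0]+P[1]-P[2]-P[3]);v=(P[1]+P[2]-P[0]-P[3])
    print(n,P.mean(0).round(1),np.round(L,1),np.degrees(np.arctan2(u[1],u[0])).round(1),np.degrees(np.arctan2(-v[0],v[1])).round(1))
two('yel band R',T1(180,62),S3(427,418));two('yel bandL',T1(60,140),S3(423,349));two('blk bandR',T1(580,185),S3(164,545));two('blk bandL',T1(446,227),S3(200,475))
two('yel nearR',T1(295,233),S3(267,412))
two('blk nearR',T1(638,394),S3(10,497))
for n,q in dict(tblk=[(228,66),(318,114),(300,153),(205,102)],tyel=[(371,146),(468,195),(449,235),(353,183)],tgrn=[(520,227),(618,278)]).items():
    P=np.array([atz('top',T3(*c),65) for c in q]);v=P[0]-P[1]
    print(n,P.mean(0).round(1),np.degrees(np.arctan2(-v[0],v[1])).round(2),np.linalg.norm(v))
lb=np.array([atz('top',T2(*c),22) for c in [(153,338),(240,333),(246,458),(158,463)]]);print(lb.round(0))
for p in[(405,188),(361,257),(518,342),(554,268)]:print(atz('top',p,60).round(1))
E
```

```text
tipR [672.7 -71.3 203. ] gap -0.2
lever [485.4   7.4  96.6] gap -0.6
tipL [663.7  75.9 204.9] gap 0.5
shelf far [ 700.6 -156.6   59.9] gap -0.5
shelf near [534.8 -69.8  57.4] gap 2.4
yel [507.  399.2  28. ] [116.7  79.9 120.9  75.1] 37.9 36.2
blk [444.6 194.3  28. ] [119.4  77.7 119.1  78.1] 17.5 18.9
yel band R [577.6 402.3  35.3] gap -4.8
yel bandL [530.9 466.3  34.3] gap -0.7
blk bandR [514.6 175.7  31.4] gap -1.6
blk bandL [488.7 248.5  30. ] gap 0.2
yel nearR [483.5 332.7  30.7] gap -1.1
blk nearR [400.7 139.6  29. ] gap -1.0
tblk [ 661.4 -194.3   65. ] -26.89 55.30889426331085
tyel [ 619.3 -275.    65. ] -25.48 58.889967655496136
tgrn [ 587.5 -362.1   65. ] -26.07 59.97150241241292
[[555.  37.  22.]
 [560. -12.  22.]
 [490. -17.  22.]
 [486.  32.  22.]]
[ 691.9 -161.5   60. ]
[538.4 -67.9  60. ]
[ 364.1 -409.7   60. ]
[ 525.1 -490.7   60. ]
```

```bash
cat >> h.py <<'E'
def plan(pts,claw,start=None):
    """pts: list of (x,y,z,yaw); prints rows from the measured pose, tool kept pointing down"""
    s=sense(); cur=np.array(s['tool_pos'],float); yaw=s['tcp_rot'][2]
    if start is not None: cur=np.array(start[:3],float);yaw=start[3]
    rows=[]
    for x,y,z,w in pts:
        t=np.array([x,y,z],float); dw=(w-yaw+180)%360-180
        n=max(1,int(np.ceil(max(np.linalg.norm(t-cur)/29,abs(dw)/4.4))))
        for i in range(n):
            k=n-i; M=R.from_euler('xyz',[180,0,yaw],degrees=True).as_matrix()
            d=np.round(M.T@((t-cur)/k)/30,2); a=np.round(-np.radians(dw/k)/.08,2)
            cur=cur+M@d*30; st=-np.degrees(a*.08); yaw+=st; dw-=st
            rows.append([*d,0,0,a,claw])
    for i in range(0,len(rows),8): print('['+','.join('['+','.join('%g'%v for v in (np.array(r)+0))+']' for r in rows[i:i+8])+']')
    print('end',cur.round(1),round(yaw,2)); return [*cur,yaw]
def st():
    s=sense();print('t',round(s['time'],2),'pos',s['tool_pos'].round(1),'rot',s['tcp_rot'].round(2),'F',s['ft_force'].round(1),'gap',round(s['finger_gap'],1),'g',round(s['grip_force'],1));return s
E
python3 - <<'E'
from h import *
e=plan([(480,-240,260,-27)],1)
plan([(560,-200,260,-27)],1,e)
E
```

```text
[[0.83,-0.47,-0.03,0,0,0.68,1],[0.8,-0.52,-0.04,0,0,0.68,1],[0.77,-0.56,-0.03,0,0,0.68,1],[0.74,-0.6,-0.04,0,0,0.68,1],[0.7,-0.64,-0.03,0,0,0.68,1],[0.67,-0.67,-0.04,0,0,0.68,1],[0.63,-0.71,-0.03,0,0,0.68,1],[0.59,-0.74,-0.04,0,0,0.68,1]]
[[0.55,-0.78,-0.03,0,0,0.68,1],[0.51,-0.8,-0.04,0,0,0.68,1],[0.46,-0.83,-0.03,0,0,0.68,1],[0.41,-0.85,-0.04,0,0,0.67,1],[0.37,-0.88,-0.03,0,0,0.68,1],[0.32,-0.89,-0.04,0,0,0.67,1],[0.27,-0.91,-0.03,0,0,0.68,1]]
end [ 479.8 -240.1  259.9] -27.02
[[0.44,-0.6,0,0,0,0,1],[0.44,-0.6,0,0,0,0,1],[0.45,-0.6,0,0,0,0,1],[0.44,-0.6,0,0,0,0,1]]
end [ 559.8 -200.1  259.9] -27.02
```

{"method": "apply_moves", "body": {
  "deltas": [
    [0.83, -0.47, -0.03, 0, 0, 0.68, 1],
    [0.8, -0.52, -0.04, 0, 0, 0.68, 1],
    [0.77, -0.56, -0.03, 0, 0, 0.68, 1],
    [0.74, -0.6, -0.04, 0, 0, 0.68, 1],
    [0.7, -0.64, -0.03, 0, 0, 0.68, 1],
    [0.67, -0.67, -0.04, 0, 0, 0.68, 1],
    [0.63, -0.71, -0.03, 0, 0, 0.68, 1],
    [0.59, -0.74, -0.04, 0, 0, 0.68, 1]
  ]
}}

```text
time: 1.1
tool_pos: [350.7, -391.0, 253.2]
tcp_rot: [-180.0, 0.0, -5.4]
ft_force: [0.5, -0.2, 0.8]
finger_gap: 85.6
grip_force: 0.0
```

{"method": "apply_moves", "body": {
  "deltas": [
    [0.55, -0.78, -0.03, 0, 0, 0.68, 1],
    [0.51, -0.8, -0.04, 0, 0, 0.68, 1],
    [0.46, -0.83, -0.03, 0, 0, 0.68, 1],
    [0.41, -0.85, -0.04, 0, 0, 0.67, 1],
    [0.37, -0.88, -0.03, 0, 0, 0.68, 1],
    [0.32, -0.89, -0.04, 0, 0, 0.67, 1],
    [0.27, -0.91, -0.03, 0, 0, 0.68, 1],
    [0, 0, 0, 0, 0, 0, 1]
  ]
}}

```text
time: 2.1
tool_pos: [480.6, -239.1, 260.5]
tcp_rot: [-180.0, 0.0, -26.9]
ft_force: [0.4, -0.4, -0.3]
finger_gap: 85.5
grip_force: 0.0
```

Run:
```python
from h import *
s=st();p=snapshot('wrist');cv2.imwrite('pics/w1.png',p[:,:,::-1]);import json;json.dump([list(s['tool_pos']),list(s['tcp_rot'])],open('w1.json','w'))
plan([(560,-200,260,-27)],1)
```

```text
t 2.1 pos [ 480.6 -239.1  260.5] rot [-1.7998e+02  4.0000e-02 -2.6890e+01] F [ 0.4 -0.4 -0.3] gap 85.5 g 0.0
[[0.44,-0.6,0,0,0,0.01,1],[0.44,-0.6,0,0,0,0,1],[0.45,-0.6,0.01,0,0,0.01,1],[0.44,-0.6,0,0,0,0,1]]
end [ 560.  -199.8  260.1] -26.98
```

Tracking is accurate. I'll move to the second wrist view.

{"method": "apply_moves", "body": {
  "deltas": [
    [0.44, -0.6, 0, 0, 0, 0, 1],
    [0.44, -0.6, 0, 0, 0, 0, 1],
    [0.45, -0.6, 0, 0, 0, 0, 1],
    [0.44, -0.6, 0, 0, 0, 0, 1],
    [0, 0, 0, 0, 0, 0, 1]
  ]
}}

```text
time: 2.78
tool_pos: [560.9, -200.0, 260.3]
tcp_rot: [-180.0, 0.0, -27.0]
ft_force: [0.1, -0.2, 0.2]
finger_gap: 85.2
grip_force: 0.0
```

Run:
```python
from h import *
import json
s=st();p=snapshot('wrist');cv2.imwrite('pics/w2.png',p[:,:,::-1]);json.dump([list(s['tool_pos']),list(s['tcp_rot'])],open('w2.json','w'))
a=cv2.imread('pics/w1.png');b=cv2.imread('pics/w2.png')
cv2.imwrite('pics/w12.png',cv2.resize(np.vstack([a,b]),(400,600)))
cv2.imwrite('pics/w2b.png',cv2.resize(b,(800,600)))
```

```text
t 2.77 pos [ 560.9 -200.   260.3] rot [-1.7999e+02  3.0000e-02 -2.6950e+01] F [ 0.1 -0.2  0.2] gap 85.2 g 0.0
```

View pics/w1.png

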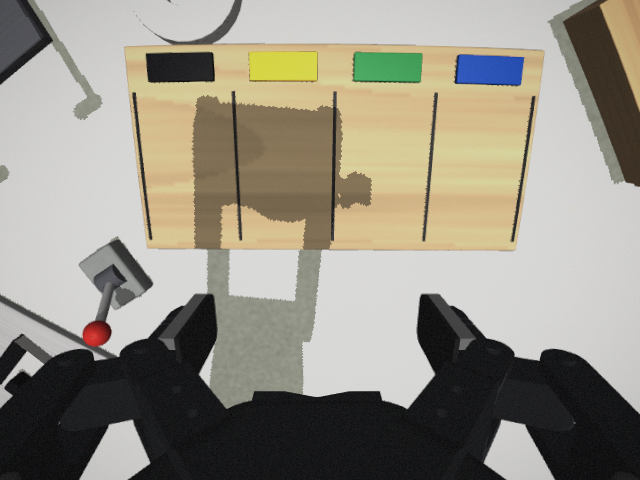

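View pics/w2.png

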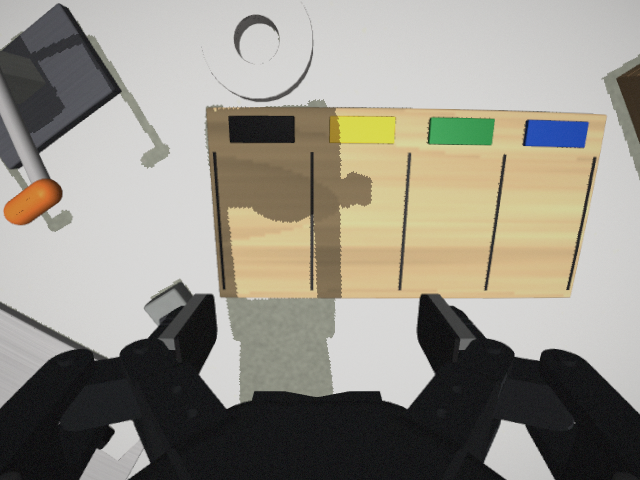

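The shelf is clear in both: tag rows at v≈52–82 (first) and 115–144 (second), and lane lines starting at u≈134, 234, 335 and 215, 312, 409. Next I compute lane poses from them.

Run:
```python
from h import *
import json
A=json.load(open('w1.json'));B=json.load(open('w2.json'))
g={'blk':([(147,53),(214,52),(214,81),(148,83)],[(229,116),(295,115),(295,142),(230,143)]),
'yel':([(249,51),(317,51),(317,80),(249,80)],[(329,116),(396,117),(395,143),(330,143)]),
'grn':([(354,52),(422,53),(421,81),(353,81)],[(430,118),(495,119),(494,144),(429,145)])}
for n,(a,b) in g.items():
    T=np.mean([tri(ray('wrist',p,A),ray('wrist',q,B)) for p,q in zip(a,b)],0)
    a5=np.mean([atz('wrist',p,65,A) for p in a],0);b5=np.mean([atz('wrist',p,65,B) for p in b],0)
    print(n,T.round(1),a5.round(1),b5.round(1))
for n,(a,b) in {'L0':([(134,93),(150,239)],[(215,152),(224,290)]),'L1':([(234,92),(241,240)],[(312,152),(312,290)]),'L2':([(335,92),(333,240)],[(409,153),(401,290)])}.items():
    for W,q in((A,a),(B,b)):
        P=[atz('wrist',p,60,W) for p in q];d=P[0]-P[1];print(n,P[0].round(1),P[1].round(1),np.degrees(np.arctan2(d[1],d[0])).round(2))
    print([tri(ray('wrist',p,A),ray('wrist',q,B)).round(1) for p,q in zip(a,b)])
plan([(520,-60,240,4),(440,4,160,4),(440,4,98,4)],0)
```

```text
blk [ 658.6 -193.    63.1] [ 657.8 -193.2   65. ] [ 658.4 -193.3   65. ]
yel [ 616.5 -274.4   67.2] [ 616.9 -274.5   65. ] [ 616.3 -274.7   65. ]
grn [ 574.5 -355.5   67.7] [ 574.7 -356.2   65. ] [ 574.  -356.6   65. ]
L0 [ 661.5 -142.    60. ] [538.2 -77.8  60. ] -27.51
L0 [ 661.4 -142.9   60. ] [536.6 -77.9  60. ] -27.51
[array([ 661. , -143. ,   61.7]), array([538.1, -80.7,  65.5])]
L1 [ 618.8 -224.5   60. ] [ 495.1 -160.6   60. ] -27.34
L1 [ 619.5 -224.4   60. ] [ 494.9 -160.6   60. ] -27.11
[array([ 619.5, -224.3,   57.3]), array([ 495.2, -160.8,   60.7])]
L2 [ 577.1 -306.    60. ] [ 453.3 -243.2   60. ] -26.93
L2 [ 577.6 -305.7   60. ] [ 452.5 -243.9   60. ] -26.31
[array([ 577.3, -306.3,   57.7]), array([ 454.4, -243.6,   63.9])]
[[-0.41,-0.45,0.08,0,0,-0.84,0],[-0.38,-0.47,0.09,0,0,-0.85,0],[-0.35,-0.5,0.08,0,0,-0.84,0],[-0.32,-0.52,0.09,0,0,-0.85,0],[-0.28,-0.54,0.08,0,0,-0.84,0],[-0.25,-0.56,0.09,0,0,-0.85,0],[-0.21,-0.57,0.08,0,0,-0.84,0],[-0.16,-0.59,0.09,0,0,-0.85,0]]
[[-0.5,-0.46,0.53,0,0,0,0],[-0.5,-0.46,0.53,0,0,0,0],[-0.51,-0.46,0.53,0,0,0,0],[-0.5,-0.47,0.54,0,0,0,0],[-0.51,-0.46,0.53,0,0,0,0],[0,0,0.69,0,0,0,0],[0,0,0.69,0,0,0,0],[0,0,0.69,0,0,0,0]]
end [439.9   4.   98. ] 4.01
```

{"method": "apply_moves", "body": {
  "deltas": [
    [-0.41, -0.45, 0.08, 0, 0, -0.84, 0],
    [-0.38, -0.47, 0.09, 0, 0, -0.85, 0],
    [-0.35, -0.5, 0.08, 0, 0, -0.84, 0],
    [-0.32, -0.52, 0.09, 0, 0, -0.85, 0],
    [-0.28, -0.54, 0.08, 0, 0, -0.84, 0],
    [-0.25, -0.56, 0.09, 0, 0, -0.85, 0],
    [-0.21, -0.57, 0.08, 0, 0, -0.84, 0],
    [-0.16, -0.59, 0.09, 0, 0, -0.85, 0]
  ],
  "grip_force": 40
}}

```text
time: 3.82
tool_pos: [519.4, -59.9, 240.4]
tcp_rot: [180.0, 0.0, 4.1]
ft_force: [-0.5, -0.2, 0.6]
finger_gap: 0.1
grip_force: 0.0
```

{"method": "apply_moves", "body": {
  "deltas": [
    [-0.5, -0.46, 0.53, 0, 0, 0, 0],
    [-0.5, -0.46, 0.53, 0, 0, 0, 0],
    [-0.51, -0.46, 0.53, 0, 0, 0, 0],
    [-0.5, -0.47, 0.54, 0, 0, 0, 0],
    [-0.51, -0.46, 0.53, 0, 0, 0, 0],
    [0, 0, 0.69, 0, 0, 0, 0],
    [0, 0, 0.69, 0, 0, 0, 0],
    [0, 0, 0.69, 0, 0, 0, 0]
  ]
}}

```text
time: 4.82
tool_pos: [439.6, 4.0, 98.1]
tcp_rot: [180.0, -0.0, 4.0]
ft_force: [0.5, -0.4, -0.1]
finger_gap: -0.3
grip_force: 0.0
```

Run:
```python
from h import *
st();snap('wrist','w3')
```

```text
t 4.83 pos [439.6   4.   98.1] rot [ 1.7999e+02 -3.0000e-02  4.0100e+00] F [ 0.5 -0.4 -0.1] gap -0.3 g 0.0
```

View pics/w3.png

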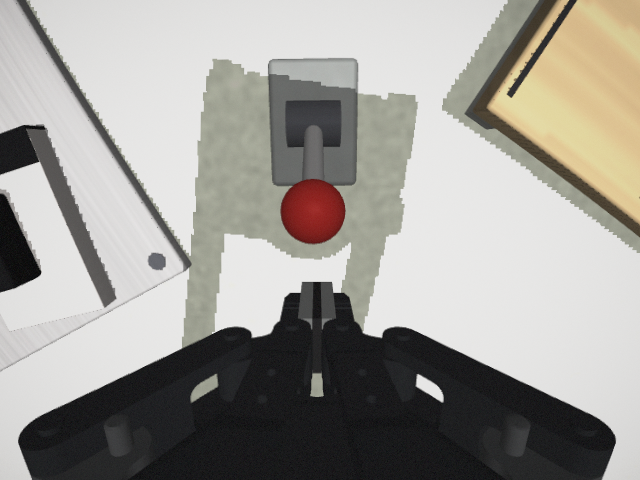

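The ball (313,211) is straight ahead of the shut fingertips (317,300). I push along tool +x.

{"method": "apply_moves", "body": {
  "deltas": [
    [0.4, 0, 0, 0, 0, 0, 0],
    [0.4, 0, 0, 0, 0, 0, 0],
    [0.4, 0, 0, 0, 0, 0, 0],
    [0.4, 0, 0, 0, 0, 0, 0],
    [0.4, 0, 0, 0, 0, 0, 0],
    [0.4, 0, 0, 0, 0, 0, 0],
    [0.3, 0, 0, 0, 0, 0, 0],
    [0.2, 0, 0, 0, 0, 0, 0]
  ]
}}

```text
time: 5.88
tool_pos: [526.9, 10.1, 98.3]
tcp_rot: [-180.0, 0.0, 4.0]
ft_force: [-0.5, -0.0, -1.2]
finger_gap: -0.0
grip_force: 0.5
```

{"method": "apply_moves", "body": {
  "deltas": [
    [0.1, 0, 0, 0, 0, 0, 0],
    [0.1, 0, 0, 0, 0, 0, 0]
  ]
}}

```text
time: 6.12
tool_pos: [532.4, 10.5, 98.5]
tcp_rot: [-180.0, 0.0, 4.0]
ft_force: [-1.0, 0.2, -1.1]
finger_gap: 0.2
grip_force: 0.5
```

Run:
```python
from h import *
st();a=snap('wrist','w4');b=snap('top','t4');c=snap('scene','s4')
def hot(n,p):
    h=(p[:,:,0].astype(int)>110)&(p[:,:,1]<70)&(p[:,:,2]<70);y,x=np.nonzero(h);print(n,len(x),x.mean().round(1),y.mean().round(1));return(x.mean(),y.mean())
q=hot('top',b[250:300,300:350]);r=hot('scene',c[210:280,270:330])
P=tri(ray('top',(q[0]+300,q[1]+250)),ray('scene',(r[0]+270,r[1]+210)));print(P.round(1))
```

```text
t 6.12 pos [532.4  10.5  98.5] rot [-1.80e+02  2.00e-02  3.96e+00] F [-1.   0.2 -1.1] gap 0.2 g 0.5
top 0 nan nan
scene 49 43.8 40.9
[nan nan nan]<stdin>:4: RuntimeWarning: Mean of empty slice.
  ret = ret.dtype.type(ret / rcount)
```

{"method": "apply_moves", "body": {
  "deltas": [
    [0.1, 0, 0, 0, 0, 0, 0],
    [0.1, 0, 0, 0, 0, 0, 0]
  ]
}}

```text
time: 6.52
tool_pos: [535.6, 10.7, 98.1]
tcp_rot: [-180.0, 0.4, 4.0]
ft_force: [-24.6, -1.7, 16.3]
finger_gap: 0.2
grip_force: 12.6
```

{"method": "apply_moves", "body": {
  "deltas": [
    [0.07, 0, 0, 0, 0, 0, 0],
    [0.07, 0, 0, 0, 0, 0, 0]
  ]
}}

```text
time: 6.78
tool_pos: [536.2, 10.8, 97.8]
tcp_rot: [-180.0, 0.9, 4.0]
ft_force: [-44.4, -4.6, 31.8]
finger_gap: -0.3
grip_force: 22.2
```

{"method": "apply_moves", "body": {
  "deltas": [
    [0.05, 0, 0, 0, 0, 0, 0],
    [0.05, 0, 0, 0, 0, 0, 0]
  ]
}}

```text
time: 7.02
tool_pos: [536.6, 10.8, 97.7]
tcp_rot: [-180.0, 1.2, 4.0]
ft_force: [-56.9, -5.4, 42.0]
finger_gap: -0.0
grip_force: 29.1
```

Lever is against its stop. Back off and head to yellow.

{"method": "apply_moves", "body": {
  "deltas": [
    [-0.8, 0, 0, 0, 0, 0, 0],
    [-0.8, 0, -0.5, 0, 0, 0, 0],
    [0, 0, -1, 0, 0, 0, 0.5],
    [0, 0, -1, 0, 0, 0, 1],
    [0, 0, -1, 0, 0, 0, 1],
    [0, 0, 0, 0, 0, 0, 1]
  ]
}}

```text
time: 7.78
tool_pos: [499.9, 7.9, 207.0]
tcp_rot: [179.9, -0.4, 4.0]
ft_force: [-0.4, 0.5, 0.2]
finger_gap: 72.3
grip_force: 0.0
```

Run:
```python
from h import *
st()
e=plan([(490,370,200,37)],1)
```

```text
t 7.78 pos [499.9   7.9 207. ] rot [179.95  -0.36   3.96] F [-0.4  0.5  0.2] gap 72.3 g 0.0
[[0.04,-0.93,0.02,0,0,-0.55,1],[0.08,-0.93,0.02,0,0,-0.55,1],[0.12,-0.92,0.02,0,0,-0.56,1],[0.16,-0.91,0.02,0,0,-0.55,1],[0.2,-0.91,0.02,0,0,-0.56,1],[0.24,-0.9,0.02,0,0,-0.55,1],[0.28,-0.88,0.02,0,0,-0.56,1],[0.32,-0.87,0.02,0,0,-0.55,1]]
[[0.36,-0.86,0.01,0,0,-0.56,1],[0.4,-0.84,0.02,0,0,-0.55,1],[0.43,-0.82,0.01,0,0,-0.56,1],[0.47,-0.8,0.02,0,0,-0.55,1],[0.5,-0.78,0.01,0,0,-0.56,1]]
end [489.9 369.9 200.1] 37.01
```

{"method": "apply_moves", "body": {
  "deltas": [
    [0.04, -0.93, 0.02, 0, 0, -0.55, 1],
    [0.08, -0.93, 0.02, 0, 0, -0.55, 1],
    [0.12, -0.92, 0.02, 0, 0, -0.56, 1],
    [0.16, -0.91, 0.02, 0, 0, -0.55, 1],
    [0.2, -0.91, 0.02, 0, 0, -0.56, 1],
    [0.24, -0.9, 0.02, 0, 0, -0.55, 1],
    [0.28, -0.88, 0.02, 0, 0, -0.56, 1],
    [0.32, -0.87, 0.02, 0, 0, -0.55, 1]
  ]
}}

```text
time: 8.78
tool_pos: [491.2, 231.7, 197.6]
tcp_rot: [-180.0, 0.1, 24.4]
ft_force: [0.4, 0.1, -0.2]
finger_gap: 85.8
grip_force: 0.0
```

{"method": "apply_moves", "body": {
  "deltas": [
    [0.36, -0.86, 0.01, 0, 0, -0.56, 1],
    [0.4, -0.84, 0.02, 0, 0, -0.55, 1],
    [0.43, -0.82, 0.01, 0, 0, -0.56, 1],
    [0.47, -0.8, 0.02, 0, 0, -0.55, 1],
    [0.5, -0.78, 0.01, 0, 0, -0.56, 1],
    [0, 0, 0, 0, 0, 0, 1]
  ]
}}

```text
time: 9.52
tool_pos: [487.0, 371.4, 195.2]
tcp_rot: [-180.0, 0.1, 37.1]
ft_force: [-0.1, 0.4, -0.6]
finger_gap: 85.2
grip_force: 0.0
```

Run:
```python
from h import *
import json
s=st();a=snap('wrist','w5');json.dump([list(s['tool_pos']),list(s['tcp_rot'])],open('w5.json','w'))
b=snap('top','t5');c=snap('scene','s5')
k=lambda im,x,y,w,h:cv2.resize(im[y:y+h,x:x+w,::-1],(400,300),interpolation=cv2.INTER_CUBIC)
cv2.imwrite('pics/m5.png',np.hstack([k(b,280,200,80,60),k(c,270,220,80,60)]))
cv2.imwrite('pics/mm5.png',np.vstack([cv2.resize(np.hstack([k(b,290,220,80,60),k(c,270,220,80,60)]),(640,240)),cv2.resize(a[:,:,::-1],(480,360))[:, :].copy() if 0 else np.hstack([cv2.resize(a[:,:,::-1],(480,360)),np.zeros((360,160,3),np.uint8)])]))
```

```text
t 9.53 pos [487.  371.4 195.2] rot [-1.7997e+02  8.0000e-02  3.7150e+01] F [-0.1  0.4 -0.6] gap 85.2 g 0.0
```

View pics/mm5.png

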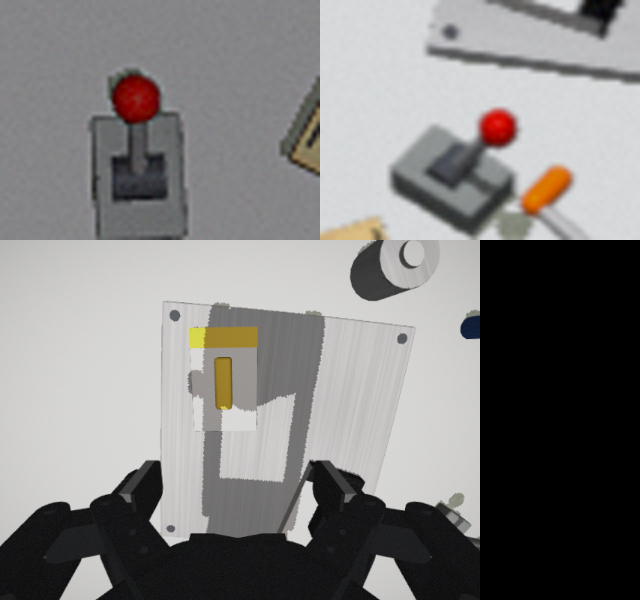

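The lever stands in the on position (red ball leaning away from the robot), and the yellow front is seen with its stripe at about (223,337) and pull at (223,382) in the mosaic. I'll segment it for a precise pose.

```bash
cat >> h.py <<'E'
def yel(img):
    h=cv2.cvtColor(img,cv2.COLOR_RGB2HSV)
    m=((h[:,:,0]>17)&(h[:,:,0]<36)&(h[:,:,1]>140)&(h[:,:,2]>60)).astype(np.uint8)
    return m
def blk(img): return (img.max(2)<60).astype(np.uint8)
def blobs(m,amin=150):
    m=cv2.morphologyEx(m,cv2.MORPH_CLOSE,np.ones((3,3),np.uint8))
    n,l,s,c=cv2.connectedComponentsWithStats(m); out=[]
    for i in range(1,n):
        if s[i,4]>=amin:
            ct,_=cv2.findContours((l==i).astype(np.uint8),cv2.RETR_EXTERNAL,cv2.CHAIN_APPROX_NONE)
            ct=max(ct,key=cv2.contourArea)
            out.append((s[i],cv2.boxPoints(cv2.minAreaRect(ct)),cv2.approxPolyDP(ct,4,True)[:,0]))
    return out
def quad(n,pts,z,tool=None):
    P=np.array([atz(n,p,z,tool) for p in pts]);e=np.roll(P,-1,0)-P;L=np.linalg.norm(e,axis=1)
    k=e[np.argmax(L)];return P[:,:2].mean(0).round(1),L.round(1),np.degrees(np.arctan2(k[1],k[0])).round(1)
E
python3 - <<'E'
from h import *
import json
W=json.load(open('w5.json'));im=cv2.imread('pics/w5.png')[:,:,::-1].copy()
for s,b,a in blobs(yel(im)):
    print(s,a.tolist());
    for z in(28,52):print(z,quad('wrist',b,z,W))
E
```

```text
[ 252  116   91   28 2431] [[252, 117], [253, 143], [342, 142], [342, 116]]
28 (array([542.5, 434.2]), array([74.4, 21.6, 75.7, 21.7]), np.float64(127.1))
52 (array([542.4, 432.5]), array([68.3, 19.9, 69.6, 19.9]), np.float64(127.1))
[ 286  156   23   70 1492] [[291, 156], [286, 161], [288, 222], [306, 224], [308, 159]]
28 (array([501. , 403.6]), array([18.7, 59.9, 19.6, 60. ]), np.float64(35.9))
52 (array([504.3, 404.3]), array([17.1, 55.1, 18. , 55.1]), np.float64(35.9))
```

Run:
```python
from h import *
e=plan([(503.8,404.2,110,36.8)],1)
```

```text
[[0.28,-0.15,0.72,0,0,0.01,1],[0.28,-0.15,0.71,0,0,0.01,1],[0.28,-0.15,0.72,0,0,0.01,1],[0.29,-0.15,0.71,0,0,0.01,1]]
end [503.9 404.1 110.1] 36.79
```

{"method": "apply_moves", "body": {
  "deltas": [
    [0.28, -0.15, 0.72, 0, 0, 0.02, 1],
    [0.28, -0.15, 0.71, 0, 0, 0.02, 1],
    [0.28, -0.15, 0.72, 0, 0, 0.02, 1],
    [0.29, -0.15, 0.71, 0, 0, 0, 1],
    [0, 0, 0, 0, 0, 0, 1]
  ]
}}

```text
time: 10.3
tool_pos: [502.5, 403.6, 106.8]
tcp_rot: [-180.0, 0.3, 36.7]
ft_force: [-0.4, 0.2, 0.6]
finger_gap: 85.6
grip_force: 0.0
```

Run:
```python
from h import *
s=st();W=[list(s['tool_pos']),list(s['tcp_rot'])];im=snap('wrist','w6')
for s,b,a in blobs(yel(im)):
    print(s,a.tolist());
    for z in(28,52):print(z,quad('wrist',b,z,W))
```

```text
t 10.3 pos [502.5 403.6 106.8] rot [-179.98    0.33   36.71] F [-0.4  0.2  0.6] gap 85.6 g 0.0
[ 253  157  127   39 4675] [[379, 158], [253, 160], [255, 195], [378, 193]]
28 (array([542.8, 434.1]), array([75.2, 22.4, 77.2, 22.4]), np.float64(127.8))
52 (array([544.5, 435.4]), array([66.5, 19.8, 68.3, 19.8]), np.float64(127.8))
[ 302  213   32   97 2841] [[310, 213], [302, 222], [304, 303], [308, 309], [332, 306], [332, 221], [327, 213]]
28 (array([499. , 400.4]), array([18.8, 65.7, 20.4, 65.8]), np.float64(37.0))
52 (array([505.8, 405.5]), array([16.6, 58.1, 18.1, 58.2]), np.float64(37.0))
```

{"method": "apply_moves", "body": {
  "deltas": [
    [0.06, 0, 0.6, 0, 0.07, -0.1, 1],
    [0, 0, 0.6, 0, 0, 0, 1],
    [0, 0, 0.5, 0, 0, 0, 1],
    [0, 0, 0.2, 0, 0, 0, 1],
    [0, 0, 0, 0, 0, 0, 1]
  ],
  "grip_force": 40
}}

```text
time: 10.98
tool_pos: [505.4, 405.8, 53.2]
tcp_rot: [-180.0, -0.3, 37.2]
ft_force: [0.5, -0.5, -0.2]
finger_gap: 85.6
grip_force: 0.0
```

Run:
```python
from h import *
s=st()
```

```text
t 10.97 pos [505.4 405.8  53.2] rot [-180.     -0.26   37.19] F [ 0.5 -0.5 -0.2] gap 85.6 g 0.0
```

{"method": "apply_moves", "body": {
  "deltas": [
    [-0.03, 0, 0.2, 0, 0, 0, 1],
    [0, 0, 0.1, 0, 0, 0, 1],
    [0, 0, 0, 0, 0, 0, 1],
    [0, 0, 0, 0, 0, 0, 1]
  ]
}}

```text
time: 11.48
tool_pos: [505.2, 405.6, 45.1]
tcp_rot: [180.0, -0.3, 37.2]
ft_force: [-0.1, -0.4, 0.4]
finger_gap: 85.1
grip_force: 0.0
```

{"method": "apply_moves", "body": {
  "deltas": [
    [0, 0, 0, 0, 0, 0, 1],
    [0, 0, 0, 0, 0, 0, 1]
  ]
}}

```text
time: 11.72
tool_pos: [505.2, 405.6, 45.1]
tcp_rot: [180.0, -0.3, 37.2]
ft_force: [-0.4, 0.5, 0.1]
finger_gap: 85.5
grip_force: 0.0
```

{"method": "apply_moves", "body": {
  "deltas": [
    [-0.05, 0, 0.03, 0, -0.06, 0, 1],
    [0, 0, 0, 0, 0, 0, 1],
    [0, 0, 0, 0, 0, 0, 0],
    [0, 0, 0, 0, 0, 0, 0],
    [0, 0, 0, 0, 0, 0, 0],
    [0, 0, 0, 0, 0, 0, 0],
    [0, 0, 0, 0, 0, 0, 0],
    [0, 0, 0, 0, 0, 0, 0]
  ],
  "grip_force": 60
}}

```text
time: 12.72
tool_pos: [504.0, 404.8, 44.2]
tcp_rot: [180.0, -0.1, 37.2]
ft_force: [0.6, 0.8, 1.2]
finger_gap: 17.3
grip_force: 59.5
```

{"method": "apply_moves", "body": {
  "deltas": [
    [0, 0, -0.4, 0, 0, 0, 0],
    [0, 0, -0.8, 0, 0, 0, 0],
    [0, 0, -1, 0, 0, 0, 0],
    [0, 0, -1, 0, 0, 0, 0],
    [0, 0, -1, 0, 0, 0, 0],
    [0, 0, -1, 0, 0, 0, 0],
    [0, 0, -0.9, 0, 0, 0, 0],
    [0, 0, 0, 0, 0, 0, 0]
  ],
  "grip_force": 80
}}

```text
time: 13.72
tool_pos: [505.0, 405.3, 230.4]
tcp_rot: [180.0, -0.4, 37.2]
ft_force: [0.5, -0.4, -1.3]
finger_gap: 16.5
grip_force: 78.1
```

Run:
```python
from h import *
st()
e=plan([(560,-4,230,3.5)],0)
```

```text
t 13.72 pos [505.  405.3 230.4] rot [179.98  -0.36  37.19] F [ 0.5 -0.4 -1.3] gap 16.5 g 78.1
[[-0.45,0.8,0,0,0,0.49,0],[-0.42,0.82,0,0,0,0.49,0],[-0.39,0.83,0,0,0,0.49,0],[-0.36,0.85,0,0,0,0.49,0],[-0.32,0.86,0,0,0,0.49,0],[-0.29,0.87,0,0,0,0.49,0],[-0.25,0.88,0,0,0,0.49,0],[-0.22,0.89,0,0,0,0.49,0]]
[[-0.18,0.9,0,0,0,0.49,0],[-0.15,0.91,0,0,0,0.49,0],[-0.11,0.91,0,0,0,0.49,0],[-0.08,0.91,0,0,0,0.49,0],[-0.04,0.92,0,0,0,0.49,0],[-0.01,0.92,0.01,0,0,0.49,0],[0.03,0.91,0,0,0,0.49,0]]
end [560.1  -4.  230.1] 3.5
```

{"method": "apply_moves", "body": {
  "deltas": [
    [-0.45, 0.8, 0, 0, 0, 0.49, 0],
    [-0.42, 0.82, 0, 0, 0, 0.49, 0],
    [-0.39, 0.83, 0, 0, 0, 0.49, 0],
    [-0.36, 0.85, 0, 0, 0, 0.49, 0],
    [-0.32, 0.86, 0, 0, 0, 0.49, 0],
    [-0.29, 0.87, 0, 0, 0, 0.49, 0],
    [-0.25, 0.88, 0, 0, 0, 0.49, 0],
    [-0.22, 0.89, 0, 0, 0, 0.49, 0]
  ]
}}

```text
time: 14.72
tool_pos: [532.4, 185.0, 224.9]
tcp_rot: [-180.0, 0.1, 19.2]
ft_force: [-0.1, 0.2, -1.7]
finger_gap: 16.4
grip_force: 78.2
```

{"method": "apply_moves", "body": {
  "deltas": [
    [-0.18, 0.9, 0, 0, 0, 0.49, 0],
    [-0.15, 0.91, 0, 0, 0, 0.49, 0],
    [-0.11, 0.91, 0, 0, 0, 0.49, 0],
    [-0.08, 0.91, 0, 0, 0, 0.49, 0],
    [-0.04, 0.92, 0, 0, 0, 0.49, 0],
    [-0.01, 0.92, 0.01, 0, 0, 0.49, 0],
    [0.03, 0.91, 0, 0, 0, 0.49, 0]
  ]
}}

```text
time: 15.6
tool_pos: [558.0, -5.6, 224.5]
tcp_rot: [-180.0, 0.1, 3.4]
ft_force: [0.6, -0.1, -1.2]
finger_gap: 16.3
grip_force: 78.2
```

{"method": "apply_moves", "body": {
  "deltas": [
    [0, 0, 0, 0, 0, 0, 0],
    [0, 0, 0, 0, 0, 0, 0],
    [0, 0, 0, 0, 0, 0, 0],
    [0, 0, 0, 0, 0, 0, 0]
  ]
}}

```text
time: 16.1
tool_pos: [558.8, -4.1, 226.4]
tcp_rot: [-180.0, -0.0, 3.6]
ft_force: [-0.8, -0.3, -2.5]
finger_gap: 16.3
grip_force: 78.3
```

Run:
```python
from h import *
import json
s=st();W=[list(s['tool_pos']),list(s['tcp_rot'])];json.dump(W,open('w7.json','w'));im=snap('wrist','w7')
h=cv2.cvtColor(im,cv2.COLOR_RGB2HSV)
org=((h[:,:,0]>5)&(h[:,:,0]<17)&(h[:,:,1]>150)&(h[:,:,2]>80)).astype(np.uint8)
for m in(yel(im),org):
  for s,b,a in blobs(m):print(s[:5],b.round(0).tolist(),a.tolist())
```

```text
t 16.1 pos [558.8  -4.1 226.4] rot [-1.7997e+02 -3.0000e-02  3.5700e+00] F [-0.8 -0.3 -2.5] gap 16.3 g 78.3
[ 591  154   49   57 1501] [[590.0, 176.0], [609.0, 152.0], [656.0, 188.0], [637.0, 212.0]] [[607, 154], [591, 176], [639, 210], [639, 176]]
[ 227  166  180   54 9321] [[227.0, 219.0], [227.0, 166.0], [406.0, 166.0], [406.0, 219.0]] [[406, 169], [227, 169], [230, 219], [403, 219]]
[ 294  244   46  138 5795] [[294.0, 244.0], [339.0, 244.0], [339.0, 381.0], [294.0, 381.0]] [[301, 245], [294, 263], [297, 375], [303, 381], [330, 381], [337, 374], [337, 252], [329, 244]]
[  94   30   91   42 3292] [[94.0, 30.0], [184.0, 30.0], [184.0, 71.0], [94.0, 71.0]] [[94, 45], [99, 62], [117, 71], [173, 68], [184, 53], [181, 41], [167, 30], [109, 31]]
[ 447   31   90   43 3151] [[446.0, 70.0], [448.0, 29.0], [537.0, 33.0], [535.0, 74.0]] [[447, 49], [449, 64], [463, 71], [519, 72], [536, 54], [532, 37], [510, 32], [464, 31]]
```

View pics/w7.png

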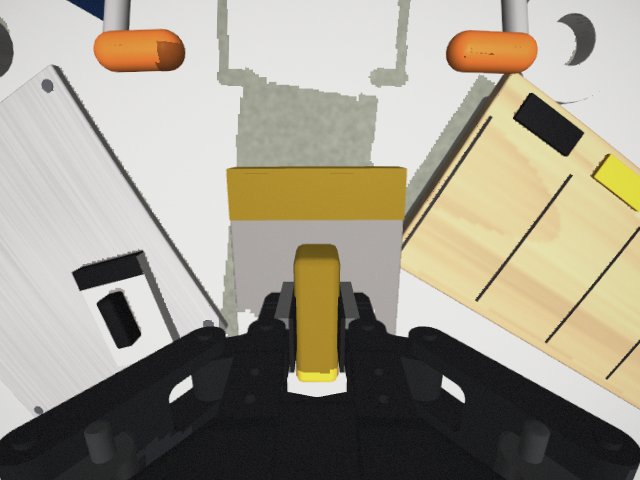

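The held board is straight in the jaws (band edge corners (227,169),(406,169)), with the orange tips at (139,51) and (492,51), nearly symmetric. I'll compute the remaining offset.

```bash
cat >> h.py <<'E'
def orange(im):
    h=cv2.cvtColor(im,cv2.COLOR_RGB2HSV)
    m=((h[:,:,0]>5)&(h[:,:,0]<17)&(h[:,:,1]>150)&(h[:,:,2]>80)).astype(np.uint8)
    return sorted([b.mean(0) for s,b,a in blobs(m,800)],key=lambda p:p[0])
E
python3 - <<'E'
from h import *
import json
W=json.load(open('w7.json'));im=cv2.imread('pics/w7.png')[:,:,::-1].copy()
L,Rr=orange(im);print(L,Rr)
PL,PR=atz('wrist',L,200,W),atz('wrist',Rr,200,W);d=PL-PR
print('tips',PL.round(1),PR.round(1),'mid',((PL+PR)/2).round(1),'len',np.linalg.norm(d).round(1),'yaw',np.degrees(np.arctan2(-d[0],d[1])).round(2))
for zt in (208,210,212):
  a,b=atz('wrist',(227,169),zt,W),atz('wrist',(406,169),zt,W);d=a-b
  print(zt,a.round(1),b.round(1),'mid',((a+b)/2).round(1),np.linalg.norm(d).round(1),np.degrees(np.arctan2(-d[0],d[1])).round(2))
M=R.from_euler('xyz',W[1],degrees=True).as_matrix();
print('tool-frame band', (M.T@((a+b)/2-np.array(W[0]))).round(1))
E
```

```text
[139.   50.5] [491.4866    51.794846]
tips [662.2  78.  200. ] [671.  -70.9 200. ] mid [666.6   3.6 200. ] len 149.1 yaw 3.38
208 [615.2  38.1 208. ] [620.  -38.3 208. ] mid [ 6.176e+02 -1.000e-01  2.080e+02] 76.5 3.61
210 [615.3  37.6 210. ] [620.1 -37.7 210. ] mid [ 6.177e+02 -1.000e-01  2.100e+02] 75.5 3.61
212 [615.5  37.1 212. ] [620.1 -37.2 212. ] mid [ 6.178e+02 -1.000e-01  2.120e+02] 74.4 3.61
tool-frame band [59.1 -0.3 14.4]
```

{"method": "apply_moves", "body": {
  "deltas": [
    [0.5, 0, 0.07, 0, 0, 0.03, 0],
    [0.5, 0, 0, 0, 0, 0, 0],
    [0.4, 0, 0, 0, 0, 0, 0],
    [0.2, 0, 0, 0, 0, 0, 0],
    [0, 0, 0, 0, 0, 0, 0],
    [0, 0, 0, 0, 0, 0, 0],
    [0, 0, 0, 0, 0, 0, 0]
  ]
}}

```text
time: 17.02
tool_pos: [606.5, -2.0, 224.5]
tcp_rot: [-180.0, -0.0, 3.4]
ft_force: [-0.1, 0.2, -1.4]
finger_gap: 16.3
grip_force: 78.3
```

```bash
cat > view.py <<'E'
from h import *
import sys
s=st();W=[list(s['tool_pos']),list(s['tcp_rot'])];im=snap('wrist',sys.argv[1])
L,Rr=orange(im)[:2] if len(orange(im))==2 else print(orange(im))
PL,PR=atz('wrist',L,200,W),atz('wrist',Rr,200,W);d=PL-PR
print('tips',L.round(0),Rr.round(0),PL.round(1),PR.round(1),'mid',((PL+PR)/2).round(1),'len',np.linalg.norm(d).round(1),'yaw',np.degrees(np.arctan2(-d[0],d[1])).round(2))
m=yel(im) if sys.argv[2]=='y' else blk(im)
for q,b,a in blobs(m):
    if 200<q[0]<260 and 120<q[2]<230 and q[1]<300:
        p=a[np.argsort(a[:,1])][:2] if 1 else 0
        l,r=p[np.argmin(p[:,0])],p[np.argmax(p[:,0])]
        print(q,a.tolist()); zt=W[0][2]-16.2
        A,B=atz('wrist',l,zt,W),atz('wrist',r,zt,W);d=A-B
        print('band',A.round(1),B.round(1),'mid',((A+B)/2).round(1),np.linalg.norm(d).round(1),np.degrees(np.arctan2(-d[0],d[1])).round(2))
E
python3 view.py w8 y
```

```text
t 17.02 pos [606.5  -2.  224.5] rot [-1.7998e+02 -4.0000e-02  3.3600e+00] F [-0.1  0.2 -1.4] gap 16.3 g 78.3
tips [147. 166.] [480. 166.] [662.1  77.8 200. ] [670.7 -71.  200. ] mid [666.4   3.4 200. ] len 149.1 yaw 3.31
[ 227  167  180   53 9314] [[227, 169], [230, 219], [403, 218], [403, 168]]
band [663.2  39.4 208.3] [668.  -34.5 208.3] mid [665.6   2.5 208.3] 74.1 3.72
```

{"method": "apply_moves", "body": {
  "deltas": [
    [0.02, -0.04, 0, 0, 0, 0, 0],
    [0, 0, 0, 0, 0, 0, 0],
    [0, 0, 0, 0, 0, 0, 0],
    [0, 0, 0, 0, 0, 0, 0],
    [0, 0, 0, 0, 0, 0, 0],
    [0, 0, 0, 0, 0, 0, 0],
    [0, 0, 0, 0, 0, 0, 0],
    [0, 0, 0, 0, 0, 0, 0]
  ]
}}

```text
time: 18.08
tool_pos: [607.3, -0.7, 224.5]
tcp_rot: [-180.0, -0.0, 3.4]
ft_force: [0.2, 0.3, -1.9]
finger_gap: 16.1
grip_force: 82.5
```

{"method": "apply_moves", "body": {
  "deltas": [
    [0, 0, 0, 0, 0, 0, 0],
    [0, 0, 0, 0, 0, 0, 0],
    [0, 0, 0, 0, 0, 0, 0],
    [0, 0, 0, 0, 0, 0, 0],
    [0, 0, 0, 0, 0, 0, 0],
    [0, 0, 0, 0, 0, 0, 0],
    [0, 0, 0, 0, 0, 0, 0],
    [0, 0, 0, 0, 0, 0, 0]
  ]
}}

```text
time: 19.08
tool_pos: [607.3, -0.7, 224.5]
tcp_rot: [-180.0, -0.0, 3.4]
ft_force: [0.2, -0.8, -1.7]
finger_gap: 16.4
grip_force: 82.5
```

```bash
python3 view.py w9 y
python3 - <<'E'
from h import *
im=cv2.imread('pics/w9.png');print(snap('scene','s9').shape,snap('top','t9').shape)
a=cv2.imread('pics/s9.png');cv2.imwrite('pics/m9.png',np.hstack([cv2.resize(im,(400,300)),cv2.resize(a[170:320,280:480],(400,300))]))
plan([(550,-5,224,3.4),(480,-100,224,-27.1),(536,-233.6,200,-27.1),(536,-233.6,110,-27.1)],0)
E
```

```text
t 19.07 pos [607.3  -0.7 224.5] rot [-1.7997e+02 -4.0000e-02  3.3700e+00] F [ 0.2 -0.8 -1.7] gap 16.4 g 82.5
tips [150. 167.] [482. 168.] [662.3  77.9 200. ] [670.9 -71.  200. ] mid [666.6   3.5 200. ] len 149.1 yaw 3.32
[ 227  166  180   54 9297] [[406, 169], [227, 169], [230, 219], [402, 219]]
band [664.   40.7 208.3] [668.5 -34.5 208.3] mid [666.2   3.1 208.3] 75.4 3.41
(480, 640, 3) (480, 640, 3)
[[-0.96,0.02,0.01,0,0,0,0],[-0.96,0.01,0,0,0,-0.01,0],[-0.36,0.43,0,0,0,0.95,0],[-0.33,0.46,0,0,0,0.95,0],[-0.29,0.48,0,0,0,0.95,0],[-0.25,0.5,0,0,0,0.95,0],[-0.21,0.52,0,0,0,0.95,0],[-0.17,0.53,0,0,0,0.95,0]]
[[-0.13,0.55,0,0,0,0.96,0],[0.61,0.52,0.13,0,0,0,0],[0.62,0.52,0.13,0,0,0,0],[0.61,0.52,0.14,0,0,0,0],[0.62,0.52,0.13,0,0,0,0],[0.61,0.52,0.14,0,0,0,0],[0.62,0.51,0.13,0,0,0,0],[0,0,0.75,0,0,0,0]]
[[0,0,0.75,0,0,0,0],[0,0,0.75,0,0,0,0],[0,0,0.75,0,0,0,0]]
end [ 536.1 -233.5  110.1] -27.11
```

View pics/m9.png

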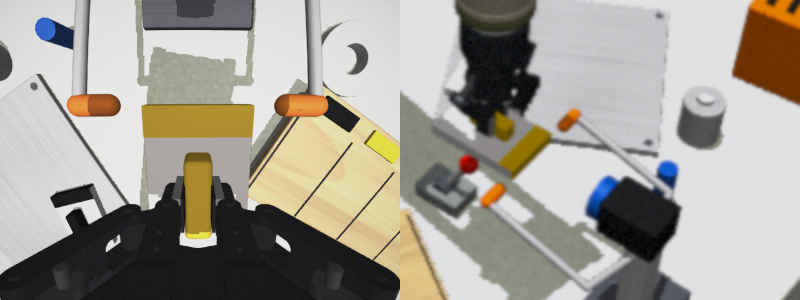

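Band end sits midway between the tips (mosaic: tips (94,104) and (301,104), band 142–254), level and square; held for 2 s. Now file yellow.

{"method": "apply_moves", "body": {
  "deltas": [
    [-0.96, 0.02, 0.01, 0, 0, 0, 0],
    [-0.96, 0.01, 0, 0, 0, 0, 0],
    [-0.36, 0.43, 0, 0, 0, 0.95, 0],
    [-0.33, 0.46, 0, 0, 0, 0.95, 0],
    [-0.29, 0.48, 0, 0, 0, 0.95, 0],
    [-0.25, 0.5, 0, 0, 0, 0.95, 0],
    [-0.21, 0.52, 0, 0, 0, 0.95, 0],
    [-0.17, 0.53, 0, 0, 0, 0.95, 0]
  ]
}}

```text
time: 20.23
tool_pos: [489.7, -86.7, 224.2]
tcp_rot: [-180.0, -0.0, -22.9]
ft_force: [0.9, -0.1, -1.9]
finger_gap: 16.4
grip_force: 82.9
```

{"method": "apply_moves", "body": {
  "deltas": [
    [-0.13, 0.55, 0, 0, 0, 0.96, 0],
    [0.61, 0.52, 0.13, 0, 0, 0, 0],
    [0.62, 0.52, 0.13, 0, 0, 0, 0],
    [0.61, 0.52, 0.14, 0, 0, 0, 0],
    [0.62, 0.52, 0.13, 0, 0, 0, 0],
    [0.61, 0.52, 0.14, 0, 0, 0, 0],
    [0.62, 0.51, 0.13, 0, 0, 0, 0],
    [0, 0, 0.75, 0, 0, 0, 0]
  ]
}}

```text
time: 21.22
tool_pos: [537.5, -235.7, 179.1]
tcp_rot: [-180.0, -0.3, -27.2]
ft_force: [0.1, 0.5, -2.5]
finger_gap: 16.4
grip_force: 82.9
```

{"method": "apply_moves", "body": {
  "deltas": [
    [0, 0, 0.75, 0, 0, 0, 0],
    [0, 0, 0.75, 0, 0, 0, 0],
    [0, 0, 0.75, 0, 0, 0, 0],
    [0, 0, 0, 0, 0, 0, 0],
    [0, 0, 0, 0, 0, 0, 0],
    [0, 0, 0, 0, 0, 0, 0],
    [0, 0, 0, 0, 0, 0, 0]
  ]
}}

```text
time: 22.1
tool_pos: [536.6, -233.7, 111.1]
tcp_rot: [-180.0, -0.1, -27.2]
ft_force: [0.4, -0.8, -1.7]
finger_gap: 16.3
grip_force: 82.8
```

Run:
```python
from h import *
s=st();W=[list(s['tool_pos']),list(s['tcp_rot'])];im=snap('wrist','w10')
plan([(536,-233.6,96,-27.1)],0)
M=R.from_euler('xyz',W[1],degrees=True).as_matrix()
for q,b,a in blobs(yel(im)):
    print(q,a.tolist())
    for z in(65,W[0][2]-16.2):print(round(z,1),quad('wrist',b,z,W))
```

```text
t 22.1 pos [ 536.6 -233.7  111.1] rot [-1.7996e+02 -1.2000e-01 -2.7160e+01] F [ 0.4 -0.8 -1.7] gap 16.3 g 82.8
[[-0.02,0.01,0.5,0,0,-0.01,0]]
end [ 535.8 -233.7   95.9] -27.11
[ 255   75  125   52 6388] [[255, 75], [259, 126], [377, 124], [378, 75]]
65 (array([ 616.5, -274.5]), array([59.2, 23.5, 61.1, 23.5]), np.float64(62.9))
94.9 (array([ 613.1, -272.8]), array([49.1, 19.5, 50.7, 19.5]), np.float64(62.9))
[ 226  166  181   55 9429] [[226, 169], [229, 220], [403, 219], [406, 168]]
65 (array([ 576.9, -253.7]), array([91.2, 27.7, 94.9, 27.8]), np.float64(63.2))
94.9 (array([ 580.2, -255.5]), array([75.7, 23. , 78.7, 23.1]), np.float64(63.2))
[ 294  244   46  138 5791] [[301, 245], [294, 262], [297, 375], [302, 381], [332, 381], [337, 374], [337, 253], [328, 244]]
65 (array([ 513.9, -221.7]), array([24.1, 86.7, 27.4, 86.7]), np.float64(-28.2))
94.9 (array([ 528. , -228.9]), array([20. , 71.9, 22.7, 71.9]), np.float64(-28.2))
```

{"method": "apply_moves", "body": {
  "deltas": [
    [-0.01, 0, 0.25, 0, 0, 0, 0],
    [0, 0, 0.2, 0, 0, 0, 0],
    [0, 0, 0.08, 0, 0, 0, 0],
    [0, 0, 0, 0, 0, 0, 0],
    [0, 0, 0, 0, 0, 0, 0]
  ]
}}

```text
time: 22.78
tool_pos: [535.9, -233.4, 94.2]
tcp_rot: [-180.0, -0.0, -27.2]
ft_force: [0.4, 0.7, -1.5]
finger_gap: 16.7
grip_force: 82.8
```

{"method": "apply_moves", "body": {
  "deltas": [
    [0, 0, 0.05, 0, 0, 0, 0],
    [0, 0, 0, 0, 0, 0, 0],
    [0, 0, 0, 0, 0, 0, 0]
  ]
}}

```text
time: 23.15
tool_pos: [535.8, -233.3, 92.6]
tcp_rot: [-180.0, -0.0, -27.2]
ft_force: [0.8, 0.3, -1.7]
finger_gap: 16.3
grip_force: 82.8
```

Run:
```python
from h import *
st()
```

```text
t 23.15 pos [ 535.8 -233.3   92.6] rot [-1.7996e+02 -2.0000e-02 -2.7160e+01] F [ 0.8  0.3 -1.7] gap 16.3 g 82.8
```

{"method": "apply_moves", "body": {
  "deltas": [
    [0.02, 0, 0.02, 0, 0, 0, 0],
    [0, 0, 0, 0, 0, 0, 0]
  ]
}}

```text
time: 23.4
tool_pos: [536.4, -233.6, 92.3]
tcp_rot: [-180.0, -0.0, -27.2]
ft_force: [-1.5, 1.3, 0.5]
finger_gap: 16.0
grip_force: 83.1
```

{"method": "apply_moves", "body": {
  "deltas": [
    [0, 0, 0.02, 0, 0, 0, 0],
    [0, 0, 0, 0, 0, 0, 0]
  ]
}}

```text
time: 23.65
tool_pos: [536.4, -233.6, 92.3]
tcp_rot: [-180.0, -0.0, -27.2]
ft_force: [-3.5, 2.6, 7.7]
finger_gap: 16.1
grip_force: 84.1
```

{"method": "apply_moves", "body": {
  "deltas": [
    [0, 0, -0.02, 0, 0, 0, 0],
    [0, 0, 0, 0, 0, 0, 1],
    [0, 0, 0, 0, 0, 0, 1],
    [0, 0, 0, 0, 0, 0, 1],
    [0, 0, 0, 0, 0, 0, 1],
    [0, 0, 0, 0, 0, 0, 1]
  ]
}}

```text
time: 24.4
tool_pos: [536.3, -233.6, 92.0]
tcp_rot: [-180.0, -0.0, -27.2]
ft_force: [-0.2, -0.4, -0.1]
finger_gap: 85.7
grip_force: 0.0
```

{"method": "apply_moves", "body": {
  "deltas": [
    [0, 0, -0.5, 0, 0, 0, 1],
    [0, 0, -1, 0, 0, 0, 1],
    [0, 0, -1, 0, 0, 0, 1],
    [0, 0, -1, 0, 0, 0, 1],
    [-0.5, 0, -0.5, 0, 0, 0, 1],
    [0, 0, 0, 0, 0, 0, 1],
    [0, 0, 0, 0, 0, 0, 1],
    [0, 0, 0, 0, 0, 0, 1]
  ]
}}

```text
time: 25.4
tool_pos: [522.7, -226.7, 211.0]
tcp_rot: [-180.0, 0.1, -27.2]
ft_force: [0.6, -0.2, -0.3]
finger_gap: 85.6
grip_force: 0.0
```

Run:
```python
from h import *
s=st();W=[list(s['tool_pos']),list(s['tcp_rot'])];im=snap('wrist','w11')
for q,b,a in blobs(yel(im)):
    print(q,a.tolist())
    for z in(65,76,100):print(round(z,1),quad('wrist',b,z,W))
b=snap('top','t11')
for q,bb,a in blobs(blk(b)[220:340,100:300],80):
    print(q,(a+[100,220]).tolist());[print(z,quad('top',bb+[100,220],z)) for z in(28,52)]
plan([(450,-60,250,0),(430,188,200,18)],1)
```

```text
t 25.4 pos [ 522.7 -226.7  211. ] rot [-1.7996e+02  7.0000e-02 -2.7160e+01] F [ 0.6 -0.2 -0.3] gap 85.6 g 0.0
[ 277   79   80   34 2664] [[277, 81], [279, 112], [355, 111], [354, 79]]
65 (array([ 616.9, -274.3]), array([59.2, 23.6, 60.4, 23.6]), np.float64(62.9))
76 (array([ 615.6, -273.6]), array([56.8, 22.7, 58. , 22.7]), np.float64(62.9))
100 (array([ 612.6, -272.2]), array([51.7, 20.6, 52.7, 20.6]), np.float64(62.9))
[ 266  137  101   31 2984] [[366, 138], [266, 138], [267, 167], [366, 166]]
65 (array([ 579.9, -254.9]), array([78. , 22.7, 79.6, 22.7]), np.float64(63.6))
76 (array([ 580., -255.]), array([74.9, 21.8, 76.4, 21.8]), np.float64(63.6))
100 (array([ 580.2, -255.2]), array([68.1, 19.8, 69.5, 19.8]), np.float64(63.6))
[ 305  182   24   77 1796] [[308, 182], [306, 256], [327, 257], [328, 186]]
65 (array([ 530.5, -230. ]), array([64.1, 18.4, 64.1, 19.6]), np.float64(-27.6))
76 (array([ 532.6, -231.1]), array([61.5, 17.7, 61.5, 18.8]), np.float64(-27.6))
100 (array([ 537.1, -233.5]), array([55.9, 16.1, 55.9, 17.1]), np.float64(-27.6))
[117  47  41  29 350] [[257, 295], [249,
[... 256 characters left out ...]
8], [240, 285]]
28 (array([445., 197.]), array([20.8, 56.5, 20.7, 56.5]), np.float64(-161.4))
52 (array([445.5, 193.4]), array([20.4, 55.3, 20.3, 55.3]), np.float64(-161.4))
[[-0.67,-0.55,-0.19,0,0,-0.85,1],[-0.63,-0.59,-0.18,0,0,-0.85,1],[-0.59,-0.63,-0.19,0,0,-0.85,1],[-0.55,-0.67,-0.18,0,0,-0.84,1],[-0.5,-0.71,-0.19,0,0,-0.85,1],[-0.45,-0.74,-0.18,0,0,-0.84,1],[-0.39,-0.77,-0.19,0,0,-0.85,1],[-0.07,-0.92,0.19,0,0,-0.44,1]]
[[-0.04,-0.92,0.18,0,0,-0.44,1],[-0.01,-0.92,0.19,0,0,-0.43,1],[0.02,-0.92,0.18,0,0,-0.44,1],[0.05,-0.92,0.19,0,0,-0.43,1],[0.09,-0.92,0.18,0,0,-0.44,1],[0.12,-0.91,0.19,0,0,-0.43,1],[0.15,-0.91,0.18,0,0,-0.44,1],[0.18,-0.91,0.19,0,0,-0.43,1]]
end [430. 188. 200.] 17.99
```

Yellow is well placed. On to black, still at about (445,194), yaw ≈18.5.

{"method": "apply_moves", "body": {
  "deltas": [
    [-0.67, -0.55, -0.19, 0, 0, -0.85, 1],
    [-0.63, -0.59, -0.18, 0, 0, -0.85, 1],
    [-0.59, -0.63, -0.19, 0, 0, -0.85, 1],
    [-0.55, -0.67, -0.18, 0, 0, -0.84, 1],
    [-0.5, -0.71, -0.19, 0, 0, -0.85, 1],
    [-0.45, -0.74, -0.18, 0, 0, -0.84, 1],
    [-0.39, -0.77, -0.19, 0, 0, -0.85, 1],
    [-0.07, -0.92, 0.19, 0, 0, -0.44, 1]
  ]
}}

```text
time: 26.5
tool_pos: [448.3, -32.1, 246.0]
tcp_rot: [-180.0, -0.1, 2.1]
ft_force: [1.2, 0.3, 0.6]
finger_gap: 85.7
grip_force: 0.0
```

{"method": "apply_moves", "body": {
  "deltas": [
    [-0.04, -0.92, 0.18, 0, 0, -0.44, 1],
    [-0.01, -0.92, 0.19, 0, 0, -0.43, 1],
    [0.02, -0.92, 0.18, 0, 0, -0.44, 1],
    [0.05, -0.92, 0.19, 0, 0, -0.43, 1],
    [0.09, -0.92, 0.18, 0, 0, -0.44, 1],
    [0.12, -0.91, 0.19, 0, 0, -0.43, 1],
    [0.15, -0.91, 0.18, 0, 0, -0.44, 1],
    [0.18, -0.91, 0.19, 0, 0, -0.43, 1]
  ]
}}

```text
time: 27.5
tool_pos: [430.0, 188.8, 200.5]
tcp_rot: [-180.0, -0.0, 18.1]
ft_force: [-0.3, 0.1, 0.8]
finger_gap: 85.5
grip_force: 0.0
```

{"method": "apply_moves", "body": {
  "deltas": [
    [0, 0, 0, 0, 0, 0, 1],
    [0, 0, 0, 0, 0, 0, 1],
    [0, 0, 0, 0, 0, 0, 1]
  ]
}}

```text
time: 27.88
tool_pos: [430.5, 187.2, 201.2]
tcp_rot: [-180.0, -0.1, 17.9]
ft_force: [0.3, 0.2, 0.6]
finger_gap: 85.6
grip_force: 0.0
```

Run:
```python
from h import *
s=st();W=[list(s['tool_pos']),list(s['tcp_rot'])];im=snap('wrist','w12')
for q,b,a in blobs((im.max(2)<75).astype(np.uint8)):
    if q[4]<20000:
        print(q,a.tolist());[print(z,quad('wrist',b,z,W)) for z in(28,52)]
```

```text
t 27.88 pos [430.5 187.2 201.2] rot [-1.800e+02 -6.000e-02  1.792e+01] F [0.3 0.2 0.6] gap 85.6 g 0.0
[511 134  90  74 713] [[600, 134], [588, 142], [583, 156], [544, 177], [520, 175], [511, 199], [542, 206], [517, 198], [523, 179], [532, 179], [535, 185], [578, 162], [593, 165], [590, 147]]
28 (array([541.9,  -7.6]), array([95.1, 36.9, 97.9, 36.9]), np.float64(137.1))
52 (array([538.1,   9.6]), array([87.6, 33.9, 90.1, 34. ]), np.float64(137.1))
[ 266  141   89   27 2311] [[266, 142], [267, 167], [353, 166], [354, 141]]
28 (array([488.1, 212.1]), array([75.4, 21.9, 76.8, 21.9]), np.float64(107.9))
52 (array([488.6, 211.8]), array([69.4, 20.2, 70.7, 20.2]), np.float64(107.9))
[482 147  37  74 825] [[518, 147], [505, 149], [482, 214], [492, 220]]
28 (array([517.9,  44. ]), array([66.7, 11.1, 67.1, 11.7]), np.float64(-175.1))
52 (array([516.1,  57.1]), array([61.4, 10.2, 61.7, 10.8]), np.float64(-175.1))
[ 603  171   37   61 1143] [[639, 171], [603, 204], [611, 215], [632, 220], [639, 231]]
28 (array([540.1, -76.9]), array([36.4, 58.6, 38.2, 57.5]), np.float64(-148.0))
52 (array([536.5, -54.3]), array([33.5, 53.9, 35.2, 52.9]), np.float64(-148.0))
[ 300  180   22   66 1373] [[302, 180], [301, 243], [320, 245], [320, 182]]
28 (array([438.7, 195.9]), array([18.5, 59.5, 19.4, 59.5]), np.float64(17.2))
52 (array([443.2, 196.9]), array([17. , 54.7, 17.9, 54.8]), np.float64(17.2))
```

Run:
```python
from h import *
e=plan([(441.8,196.8,100,17.7)],1);plan([(441.8,196.8,50,17.7)],1,e)
```

```text
[[0.11,-0.05,0.84,0,0,0.01,1],[0.12,-0.05,0.84,0,0,0.01,1],[0.11,-0.04,0.85,0,0,0.01,1],[0.12,-0.05,0.84,0,0,0.02,1]]
end [441.9 196.9 100.1] 17.69
[[0,0,0.84,0,0,0,1],[0,0,0.83,0,0,0,1]]
end [441.9 196.9  50. ] 17.69
```

{"method": "apply_moves", "body": {
  "deltas": [
    [0.11, -0.05, 0.84, 0, 0, 0.01, 1],
    [0.12, -0.05, 0.84, 0, 0, 0.01, 1],
    [0.11, -0.04, 0.85, 0, 0, 0.01, 1],
    [0.12, -0.05, 0.84, 0, 0, 0.02, 1],
    [0, 0, 0, 0, 0, 0, 1],
    [0, 0, 0, 0, 0, 0, 1],
    [0, 0, 0, 0, 0, 0, 1]
  ]
}}

```text
time: 28.8
tool_pos: [442.6, 197.8, 101.5]
tcp_rot: [-180.0, -0.2, 17.7]
ft_force: [0.1, -0.8, 0.3]
finger_gap: 85.2
grip_force: 0.0
```

Run:
```python
from h import *
s=st();W=[list(s['tool_pos']),list(s['tcp_rot'])];im=snap('wrist','w13')
for q,b,a in blobs((im.max(2)<75).astype(np.uint8)):
    if q[4]<20000 and 200<q[0]<400:
        print(q,a.tolist());[print(z,quad('wrist',b,z,W)) for z in(28,52)]
```

```text
t 28.8 pos [442.6 197.8 101.5] rot [-179.99   -0.18   17.75] F [ 0.1 -0.8  0.3] gap 85.2 g 0.0
[ 253  163  130   40 4907] [[253, 165], [255, 202], [381, 200], [380, 163]]
28 (array([488.6, 212.1]), array([75.4, 22.5, 77.5, 22.6]), np.float64(108.8))
52 (array([490.7, 212.8]), array([66.5, 19.9, 68.3, 19.9]), np.float64(108.8))
[ 302  220   33   99 3055] [[308, 220], [302, 230], [305, 315], [331, 317], [333, 226], [329, 220]]
28 (array([435.6, 194.8]), array([19.4, 65.9, 21.1, 65.9]), np.float64(-161.4))
52 (array([444. , 197.6]), array([17.1, 58.1, 18.6, 58.1]), np.float64(-161.4))
```

{"method": "apply_moves", "body": {
  "deltas": [
    [-0.03, 0.03, 0.6, 0, -0.03, -0.15, 1],
    [0, 0, 0.6, 0, 0, 0, 1],
    [0, 0, 0.5, 0, 0, 0, 1],
    [0, 0, 0.17, 0, 0, 0, 1],
    [0, 0, 0, 0, 0, 0, 1],
    [0, 0, 0, 0, 0, 0, 1],
    [0, 0, 0, 0, 0, 0, 1]
  ]
}}

```text
time: 29.72
tool_pos: [441.6, 196.7, 44.6]
tcp_rot: [-180.0, 0.0, 18.4]
ft_force: [-0.7, -0.4, -0.2]
finger_gap: 85.2
grip_force: 0.0
```

Run:
```python
from h import *
st()
```

```text
t 29.73 pos [441.6 196.7  44.6] rot [-1.7999e+02  2.0000e-02  1.8450e+01] F [-0.7 -0.4 -0.2] gap 85.2 g 0.0
```

{"method": "apply_moves", "body": {
  "deltas": [
    [0, 0, 0.01, 0, 0, 0, 0],
    [0, 0, 0, 0, 0, 0, 0],
    [0, 0, 0, 0, 0, 0, 0],
    [0, 0, 0, 0, 0, 0, 0],
    [0, 0, 0, 0, 0, 0, 0],
    [0, 0, 0, 0, 0, 0, 0]
  ],
  "grip_force": 80
}}

```text
time: 30.48
tool_pos: [441.3, 196.6, 43.8]
tcp_rot: [-180.0, 0.1, 18.5]
ft_force: [0.4, 0.3, 3.4]
finger_gap: 16.4
grip_force: 80.1
```

{"method": "apply_moves", "body": {
  "deltas": [
    [0, 0, -0.4, 0, 0, 0, 0],
    [0, 0, -0.8, 0, 0, 0, 0],
    [0, 0, -1, 0, 0, 0, 0],
    [0, 0, -1, 0, 0, 0, 0],
    [0, 0, -1, 0, 0, 0, 0],
    [0, 0, -1, 0, 0, 0, 0],
    [0, 0, -0.8, 0, 0, 0, 0],
    [0, 0, 0, 0, 0, 0, 0]
  ]
}}

```text
time: 31.48
tool_pos: [442.4, 196.9, 226.0]
tcp_rot: [-180.0, -0.2, 18.4]
ft_force: [0.6, 0.3, -2.1]
finger_gap: 16.1
grip_force: 79.3
```

Run:
```python
from h import *
st()
e=plan([(520,-4,230,3.4),(560,-3,226,3.4)],0)
```

```text
t 31.48 pos [442.4 196.9 226. ] rot [-1.7999e+02 -1.5000e-01  1.8450e+01] F [ 0.6  0.3 -2.1] gap 16.1 g 79.3
[[0.04,0.9,-0.02,0,0,0.41,0],[0.07,0.89,-0.02,0,0,0.41,0],[0.1,0.89,-0.02,0,0,0.41,0],[0.13,0.89,-0.01,0,0,0.41,0],[0.16,0.88,-0.02,0,0,0.41,0],[0.19,0.88,-0.01,0,0,0.41,0],[0.22,0.87,-0.02,0,0,0.41,0],[0.24,0.87,-0.01,0,0,0.41,0]]
[[0.67,0.02,0.07,0,0,0,0],[0.66,0.02,0.06,0,0,0,0]]
end [559.9  -2.9 226. ] 3.41
```

{"method": "apply_moves", "body": {
  "deltas": [
    [0.04, 0.9, -0.02, 0, 0, 0.41, 0],
    [0.07, 0.89, -0.02, 0, 0, 0.41, 0],
    [0.1, 0.89, -0.02, 0, 0, 0.41, 0],
    [0.13, 0.89, -0.01, 0, 0, 0.41, 0],
    [0.16, 0.88, -0.02, 0, 0, 0.41, 0],
    [0.19, 0.88, -0.01, 0, 0, 0.41, 0],
    [0.22, 0.87, -0.02, 0, 0, 0.41, 0],
    [0.24, 0.87, -0.01, 0, 0, 0.41, 0]
  ]
}}

```text
time: 32.48
tool_pos: [518.3, -5.2, 225.6]
tcp_rot: [-180.0, 0.2, 3.4]
ft_force: [0.8, 0.2, -1.0]
finger_gap: 16.3
grip_force: 79.3
```

{"method": "apply_moves", "body": {
  "deltas": [
    [0.67, 0.02, 0.07, 0, 0, 0, 0],
    [0.66, 0.02, 0.06, 0, 0, 0, 0],
    [0, 0, 0, 0, 0, 0, 0],
    [0, 0, 0, 0, 0, 0, 0],
    [0, 0, 0, 0, 0, 0, 0]
  ]
}}

```text
time: 33.1
tool_pos: [558.1, -3.2, 223.1]
tcp_rot: [180.0, 0.1, 3.4]
ft_force: [0.2, -0.0, -0.9]
finger_gap: 16.5
grip_force: 79.3
```

```bash
python3 view.py w14 b; python3 -c "
from h import *
plan([(607.2,-0.5,223.9,3.35)],0)"
```

```text
t 33.1 pos [558.1  -3.2 223.1] rot [1.7999e+02 1.3000e-01 3.4300e+00] F [ 0.2 -0.  -0.9] gap 16.5 g 79.3
tips [136.  46.] [497.  47.] [662.4  78.  200. ] [671.1 -70.9 200. ] mid [666.7   3.6 200. ] len 149.2 yaw 3.37
[ 227  164  180   54 9360] [[227, 167], [230, 217], [404, 217], [405, 166]]
band [615.5  38.2 206.9] [620.5 -36.3 206.9] mid [618.    0.9 206.9] 74.7 3.78
[[0.82,0,-0.01,0,0,0.01,0],[0.81,0.01,-0.01,0,0,0.01,0]]
end [ 6.071e+02 -6.000e-01  2.240e+02] 3.33
```

{"method": "apply_moves", "body": {
  "deltas": [
    [0.5, 0, -0.02, 0, 0.02, 0.01, 0],
    [0.5, 0.01, 0, 0, 0, 0, 0],
    [0.4, 0, 0, 0, 0, 0, 0],
    [0.22, 0, 0, 0, 0, 0, 0],
    [0, 0, 0, 0, 0, 0, 0],
    [0, 0, 0, 0, 0, 0, 0],
    [0, 0, 0, 0, 0, 0, 0],
    [0, 0, 0, 0, 0, 0, 0]
  ]
}}

```text
time: 34.15
tool_pos: [607.2, -0.8, 224.1]
tcp_rot: [180.0, -0.0, 3.4]
ft_force: [0.7, -0.5, -1.3]
finger_gap: 16.4
grip_force: 79.3
```

```bash
python3 view.py w15 b
```

```text
t 34.15 pos [607.2  -0.8 224.1] rot [ 1.7999e+02 -1.0000e-02  3.3700e+00] F [ 0.7 -0.5 -1.3] gap 16.4 g 79.3
tips [148. 168.] [482. 168.] [662.1  78.1 200. ] [670.8 -70.9 200. ] mid [666.4   3.6 200. ] len 149.2 yaw 3.32
[230  43 174   5 537] [[403, 43], [230, 44]]
band [712.1  39.5 207.9] [716.5 -27.7 207.9] mid [714.3   5.9 207.9] 67.3 3.71
[ 227  164  180   53 9350] [[227, 167], [230, 216], [403, 216], [405, 166]]
band [664.7  40.6 207.9] [669.5 -34.  207.9] mid [667.1   3.3 207.9] 74.8 3.72
```

Within 1 mm; hold 2 s.

{"method": "apply_moves", "body": {
  "deltas": [
    [0, 0, 0, 0, 0, 0, 0],
    [0, 0, 0, 0, 0, 0, 0],
    [0, 0, 0, 0, 0, 0, 0],
    [0, 0, 0, 0, 0, 0, 0],
    [0, 0, 0, 0, 0, 0, 0],
    [0, 0, 0, 0, 0, 0, 0],
    [0, 0, 0, 0, 0, 0, 0],
    [0, 0, 0, 0, 0, 0, 0]
  ]
}}

```text
time: 35.2
tool_pos: [607.3, -0.7, 224.0]
tcp_rot: [180.0, 0.0, 3.4]
ft_force: [-0.0, 0.6, -1.2]
finger_gap: 16.2
grip_force: 79.3
```

{"method": "apply_moves", "body": {
  "deltas": [
    [0, 0, 0, 0, 0, 0, 0],
    [0, 0, 0, 0, 0, 0, 0],
    [0, 0, 0, 0, 0, 0, 0],
    [0, 0, 0, 0, 0, 0, 0],
    [0, 0, 0, 0, 0, 0, 0],
    [0, 0, 0, 0, 0, 0, 0],
    [0, 0, 0, 0, 0, 0, 0],
    [0, 0, 0, 0, 0, 0, 0]
  ]
}}

```text
time: 36.2
tool_pos: [607.3, -0.8, 224.0]
tcp_rot: [180.0, 0.0, 3.4]
ft_force: [0.4, -1.2, -1.6]
finger_gap: 16.2
grip_force: 79.3
```

```bash
python3 view.py w16 b
python3 - <<'E'
from h import *
b=snap('top','t16');c=snap('scene','s16')
plan([(530,-5,224,3.4),(470,-80,224,-27.1),(577.9,-152.2,190,-27.1),(577.9,-152.2,112,-27.1)],0)
E
```

```text
t 36.2 pos [607.3  -0.8 224. ] rot [1.7999e+02 1.0000e-02 3.3700e+00] F [ 0.4 -1.2 -1.6] gap 16.2 g 79.3
tips [148. 168.] [482. 168.] [662.2  78.  200. ] [670.9 -70.8 200. ] mid [666.6   3.6 200. ] len 149.1 yaw 3.32
[230  43 174   5 559] [[403, 43], [230, 44]]
band [712.2  39.5 207.8] [716.6 -27.7 207.8] mid [714.4   5.9 207.8] 67.3 3.71
[ 227  164  180   53 9351] [[227, 167], [230, 216], [403, 216], [405, 166]]
band [664.8  40.6 207.8] [669.7 -34.  207.8] mid [667.2   3.3 207.8] 74.8 3.72
[[-0.86,0,0,0,0,0,0],[-0.86,0,0,0,0,0,0],[-0.86,-0.01,0,0,0,-0.01,0],[-0.31,0.34,0,0,0,0.95,0],[-0.28,0.36,0,0,0,0.95,0],[-0.25,0.38,0,0,0,0.95,0],[-0.22,0.4,0,0,0,0.95,0],[-0.19,0.42,0,0,0,0.95,0]]
[[-0.16,0.43,0,0,0,0.95,0],[-0.13,0.44,0,0,0,0.96,0],[0.86,0.1,0.23,0,0,0,0],[0.86,0.1,0.23,0,0,0,0],[0.86,0.1,0.22,0,0,0,0],[0.86,0.1,0.23,0,0,0,0],[0.86,0.1,0.22,0,0,0,0],[0,0,0.87,0,0,0,0]]
[[0,0,0.87,0,0,0,0],[0,0,0.86,0,0,0,0]]
end [ 577.8 -152.2  112.1] -27.11
```

{"method": "apply_moves", "body": {
  "deltas": [
    [-0.86, 0, 0, 0, 0, 0, 0],
    [-0.86, 0, 0, 0, 0, 0, 0],
    [-0.86, -0.01, 0, 0, 0, -0.01, 0],
    [-0.31, 0.34, 0, 0, 0, 0.95, 0],
    [-0.28, 0.36, 0, 0, 0, 0.95, 0],
    [-0.25, 0.38, 0, 0, 0, 0.95, 0],
    [-0.22, 0.4, 0, 0, 0, 0.95, 0],
    [-0.19, 0.42, 0, 0, 0, 0.95, 0]
  ]
}}

```text
time: 37.35
tool_pos: [486.9, -59.0, 224.2]
tcp_rot: [180.0, -0.0, -18.5]
ft_force: [0.8, -0.4, -1.6]
finger_gap: 16.3
grip_force: 79.3
```

{"method": "apply_moves", "body": {
  "deltas": [
    [-0.16, 0.43, 0, 0, 0, 0.95, 0],
    [-0.13, 0.44, 0, 0, 0, 0.96, 0],
    [0.86, 0.1, 0.23, 0, 0, 0, 0],
    [0.86, 0.1, 0.23, 0, 0, 0, 0],
    [0.86, 0.1, 0.22, 0, 0, 0, 0],
    [0.86, 0.1, 0.23, 0, 0, 0, 0],
    [0.86, 0.1, 0.22, 0, 0, 0, 0],
    [0, 0, 0, 0, 0, 0, 0]
  ]
}}

```text
time: 38.35
tool_pos: [578.2, -152.9, 189.1]
tcp_rot: [180.0, 0.1, -27.2]
ft_force: [-0.9, 0.8, -2.0]
finger_gap: 16.2
grip_force: 79.3
```

{"method": "apply_moves", "body": {
  "deltas": [
    [0, 0, 0.87, 0, 0, 0, 0],
    [0, 0, 0.87, 0, 0, 0, 0],
    [0, 0, 0.86, 0, 0, 0, 0],
    [0, 0, 0, 0, 0, 0, 0],
    [0, 0, 0, 0, 0, 0, 0],
    [0, 0, 0, 0, 0, 0, 0]
  ]
}}

```text
time: 39.1
tool_pos: [578.9, -152.5, 114.1]
tcp_rot: [-180.0, -0.2, -27.1]
ft_force: [0.2, 0.9, -1.8]
finger_gap: 16.6
grip_force: 79.3
```

Run:
```python
from h import *
s=st();W=[list(s['tool_pos']),list(s['tcp_rot'])];im=snap('wrist','w17')
for q,b,a in blobs((im.max(2)<75).astype(np.uint8)):
    if q[4]<15000 and 200<q[0]<400 and q[1]<260:
        print(q,a.tolist());[print(round(z,1),quad('wrist',b,z,W)) for z in(65,W[0][2]-15.8)]
for q,b,a in blobs(yel(im)):
    print('y',q,a.tolist());[print(round(z,1),quad('wrist',b,z,W)) for z in(65,76,100)]
```

```text
t 39.1 pos [ 578.9 -152.5  114.1] rot [-1.7999e+02 -1.7000e-01 -2.7110e+01] F [ 0.2  0.9 -1.8] gap 16.6 g 79.3
[ 255   77  123   51 6126] [[255, 79], [259, 127], [374, 126], [376, 78]]
65 (array([ 658.8, -192.6]), array([59.3, 23.4, 61.2, 23.5]), np.float64(62.9))
98.3 (array([ 655. , -190.8]), array([48.3, 19.1, 49.8, 19.1]), np.float64(62.9))
[ 225  145  182   73 9641] [[225, 145], [230, 217], [403, 217], [406, 146], [400, 165], [231, 164], [230, 146]]
65 (array([ 624.2, -174.6]), array([92. , 37.3, 96.9, 37.4]), np.float64(62.9))
98.3 (array([ 626.9, -176.2]), array([74.8, 30.4, 78.8, 30.4]), np.float64(62.9))
y [ 438   78  121   53 5850] [[441, 81], [438, 128], [552, 130], [557, 82]]
65 (array([ 617. , -274.2]), array([23.7, 60.9, 24.4, 62.8]), np.float64(62.7))
76 (array([ 618.3, -268.6]), array([22.2, 57.2, 22.9, 58.9]), np.float64(62.7))
100 (array([ 621.3, -256.3]), array([19. , 49. , 19.6, 50.5]), np.float64(62.7))
y [ 418  167  159   46 6752] [[418, 167], [427, 172], [424, 211], [569, 212], [576, 170]]
65 (array([ 576.7, -259.5]), array([85.2, 24.6, 88.2, 23.6]), np.float64(63.2))
76 (array([ 580.5, -254.7]), array([80. , 23.1, 82.7, 22.2]), np.float64(63.2))
100 (array([ 588.8, -244.4]), array([68.5, 19.8, 70.9, 19. ]), np.float64(63.2))
y [ 469  234   68  118 6118] [[486, 234], [480, 241], [469, 328], [487, 350], [514, 351], [536, 249], [509, 234]]
65 (array([ 517.4, -241. ]), array([72.8, 33.2, 74.8, 37. ]), np.float64(155.4))
76 (array([ 524.9, -237.4]), array([68.3, 31.1, 70.2, 34.8]), np.float64(155.4))
100 (array([ 541.2, -229.6]), array([58.5, 26.7, 60.1, 29.8]), np.float64(155.4))
```

{"method": "apply_moves", "body": {
  "deltas": [
    [-0.03, -0.01, 0.3, 0, -0.03, 0, 0],
    [0, 0, 0.25, 0, 0, 0, 0],
    [0, 0, 0.12, 0, 0, 0, 0],
    [0, 0, 0, 0, 0, 0, 0],
    [0, 0, 0, 0, 0, 0, 0],
    [0, 0, 0, 0, 0, 0, 0]
  ]
}}

```text
time: 39.9
tool_pos: [577.1, -151.5, 91.9]
tcp_rot: [180.0, 0.1, -27.1]
ft_force: [-1.8, 0.6, 0.2]
finger_gap: 16.6
grip_force: 79.5
```

Run:
```python
from h import *
st()
```

```text
t 39.9 pos [ 577.1 -151.5   91.9] rot [ 1.7999e+02  1.4000e-01 -2.7110e+01] F [-1.8  0.6  0.2] gap 16.6 g 79.5
```

{"method": "apply_moves", "body": {
  "deltas": [
    [0, 0, -0.08, 0, 0.02, 0, 0],
    [0.04, 0, 0, 0, 0, 0, 0],
    [0, 0, 0, 0, 0, 0, 0],
    [0, 0, 0, 0, 0, 0, 0]
  ]
}}

```text
time: 40.4
tool_pos: [578.2, -152.0, 94.3]
tcp_rot: [180.0, 0.0, -27.1]
ft_force: [0.4, -0.8, -1.3]
finger_gap: 16.2
grip_force: 79.3
```

{"method": "apply_moves", "body": {
  "deltas": [
    [0, 0, 0.05, 0, 0, 0, 0],
    [0, 0, 0, 0, 0, 0, 0],
    [0, 0, 0, 0, 0, 0, 0]
  ]
}}

```text
time: 40.78
tool_pos: [578.2, -152.0, 92.8]
tcp_rot: [180.0, 0.0, -27.1]
ft_force: [0.2, -0.3, -1.2]
finger_gap: 16.3
grip_force: 79.3
```

{"method": "apply_moves", "body": {
  "deltas": [
    [0, 0, 0.03, 0, 0, 0, 0],
    [0, 0, 0, 0, 0, 0, 0],
    [0, 0, 0, 0, 0, 0, 0]
  ]
}}

```text
time: 41.15
tool_pos: [578.2, -152.0, 92.0]
tcp_rot: [180.0, 0.0, -27.1]
ft_force: [0.2, 0.4, -1.6]
finger_gap: 16.6
grip_force: 79.4
```

{"method": "apply_moves", "body": {
  "deltas": [
    [0, 0, 0, 0, 0, 0, 1],
    [0, 0, 0, 0, 0, 0, 1],
    [0, 0, 0, 0, 0, 0, 1],
    [0, 0, 0, 0, 0, 0, 1],
    [0, 0, 0, 0, 0, 0, 1]
  ]
}}

```text
time: 41.78
tool_pos: [578.2, -152.1, 92.0]
tcp_rot: [180.0, 0.0, -27.1]
ft_force: [0.0, 0.1, 0.2]
finger_gap: 85.4
grip_force: 0.0
```

{"method": "apply_moves", "body": {
  "deltas": [
    [0, 0, -0.5, 0, 0, 0, 1],
    [0, 0, -1, 0, 0, 0, 1],
    [0, 0, -1, 0, 0, 0, 1],
    [-0.5, 0, -1, 0, 0, 0, 1],
    [-0.5, 0, -0.5, 0, 0, 0, 1],
    [0, 0, 0, 0, 0, 0, 1],
    [0, 0, 0, 0, 0, 0, 1],
    [0, 0, 0, 0, 0, 0, 1]
  ]
}}

```text
time: 42.78
tool_pos: [551.4, -138.4, 211.0]
tcp_rot: [180.0, 0.1, -27.1]
ft_force: [-0.3, -1.1, 0.1]
finger_gap: 85.6
grip_force: 0.0
```

Run:
```python
from h import *
s=st();W=[list(s['tool_pos']),list(s['tcp_rot'])];im=snap('wrist','w18')
for q,b,a in blobs((im.max(2)<75).astype(np.uint8)):
    if q[4]<15000 and 200<q[0]<400 and q[1]<260:
        print(q,a.tolist());[print(round(z,1),quad('wrist',b,z,W)) for z in(65,76,100)]
for q,b,a in blobs(yel(im)):
    print('y',q,a.tolist());[print(round(z,1),quad('wrist',b,z,W)) for z in(65,76,100)]
```

```text
t 42.77 pos [ 551.4 -138.4  211. ] rot [ 1.7998e+02  1.3000e-01 -2.7120e+01] F [-0.3 -1.1  0.1] gap 85.6 g 0.0
[ 276   58   80   34 2684] [[276, 59], [278, 91], [354, 91], [355, 58]]
65 (array([ 659. , -192.2]), array([58.5, 23.1, 59.6, 23.1]), np.float64(62.9))
76 (array([ 657.1, -191.3]), array([56.1, 22.2, 57.2, 22.2]), np.float64(62.9))
100 (array([ 653. , -189.2]), array([51. , 20.2, 52. , 20.2]), np.float64(62.9))
[255 104  10 169 532] [[257, 104], [264, 272]]
65 (array([ 600.5, -111.5]), array([  2.7, 136. ,   3. , 136. ]), np.float64(-27.2))
76 (array([ 601. , -113.8]), array([  2.6, 130.5,   2.9, 130.6]), np.float64(-27.2))
100 (array([ 602. , -118.8]), array([  2.3, 118.7,   2.6, 118.7]), np.float64(-27.2))
[367 105  10 168 440] [[376, 105], [367, 272]]
65 (array([ 558.8, -192.2]), array([135.3,   2.6, 135.3,   3. ]), np.float64(152.8))
76 (array([ 561. , -191.3]), array([129.9,   2.5, 129.9,   2.9]), np.float64(152.8))
100 (array([ 565.6, -189.3]), array([118.1,   2.3, 118.1,   2.6]), np.float64(152.8))
[ 265  116  103   30 3037] [[265, 116], [266, 145], [366, 144], [367, 
[... 1149 characters left out ...]
ay([52.7, 21.1, 53.8, 20.9]), np.float64(63.9))
y [ 386  117  105   32 3033] [[386, 119], [388, 146], [487, 148], [489, 118]]
65 (array([ 578.8, -258.6]), array([22.6, 81.5, 23. , 83.1]), np.float64(62.9))
76 (array([ 580.1, -255.1]), array([21.7, 78.2, 22.1, 79.8]), np.float64(62.9))
100 (array([ 583. , -247.2]), array([19.7, 71.1, 20.1, 72.6]), np.float64(62.9))
y [ 422  163   37   76 2317] [[429, 163], [422, 230], [431, 238], [450, 238], [458, 166]]
65 (array([ 528.1, -238.9]), array([62.7, 25.6, 63.2, 27.1]), np.float64(153.2))
76 (array([ 531.4, -236.1]), array([60.2, 24.5, 60.7, 26. ]), np.float64(153.2))
100 (array([ 538.7, -230.1]), array([54.7, 22.3, 55.2, 23.6]), np.float64(153.2))
```

View pics/w18.png

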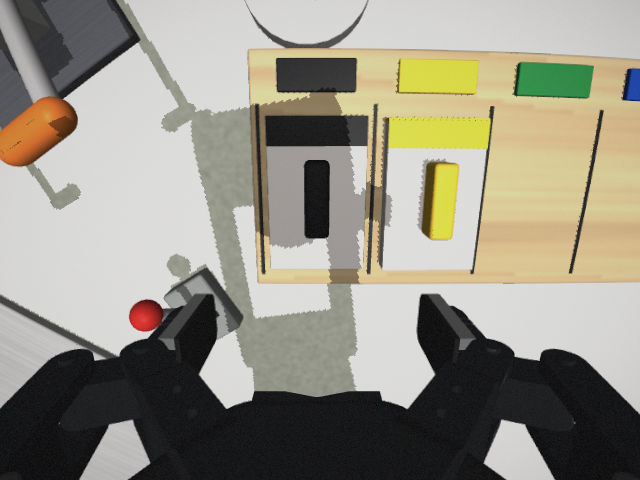

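Both fronts lie on their lane middles (black stripe (266–366,116–145), pull (316,198); yellow stripe (387–488,118–147)), banded ends toward the tags. The lamp comes next, from the far side with the wrist camera turned towards the robot.

Run:
```python
from h import *
e=plan([(480,0,250,78)],0)
e=plan([(540,12,250,184)],0,e)
e=plan([(602,14.5,220,184),(602,14.5,98,184)],0,e)
```

```text
[[-0.18,-0.13,-0.05,0,0,-0.96,0],[-0.17,-0.14,-0.05,0,0,-0.96,0],[-0.15,-0.15,-0.05,0,0,-0.96,0],[-0.14,-0.16,-0.05,0,0,-0.95,0],[-0.13,-0.17,-0.06,0,0,-0.96,0],[-0.12,-0.18,-0.05,0,0,-0.95,0],[-0.1,-0.19,-0.06,0,0,-0.96,0],[-0.09,-0.2,-0.05,0,0,-0.95,0]]
[[-0.07,-0.2,-0.06,0,0,-0.96,0],[-0.06,-0.21,-0.05,0,0,-0.95,0],[-0.04,-0.21,-0.06,0,0,-0.96,0],[-0.02,-0.22,-0.05,0,0,-0.95,0],[-0.01,-0.22,-0.06,0,0,-0.96,0],[0.01,-0.22,-0.05,0,0,-0.95,0],[0.03,-0.21,-0.06,0,0,-0.96,0],[0.04,-0.21,-0.05,0,0,-0.95,0]]
[[0.06,-0.21,-0.06,0,0,-0.96,0],[0.08,-0.2,-0.05,0,0,-0.95,0],[0.09,-0.2,-0.06,0,0,-0.96,0],[0.1,-0.19,-0.05,0,0,-0.95,0],[0.12,-0.18,-0.06,0,0,-0.96,0],[0.13,-0.17,-0.05,0,0,-0.95,0],[0.15,-0.16,-0.06,0,0,-0.96,0],[0.15,-0.15,-0.05,0,0,-0.95,0]]
end [479.9  -0.  250. ] 77.98
[[0.03,0.08,0,0,0,-0.93,0],[0.03,0.08,0,0,0,-0.92,0],[0.02,0.08,0,0,0,-0.93,0],[0.02,0.08,0,0,0,-0.92,0],[0.01,0.08,0,0,0,-0.93,0],[0,0.08,0,0,0,-0.92,0],[0,0.08,0,0,0,-0.93,0],[-0.01,0.08,0,0,0,-0.92,0]]
[[-0.02,0.08,0,0,0,-0.93,0],[-0.02,0.08,0,0,0,-0.92,0],[-0.03,0.08,0,0,0,-0.93,0],[-0.03,0.07,0,0,0,-0.92,0],[-0.04,0.07,0,0,0,-0.93,0],[-0.04,0.07,0,0,0,-0.92,0],[-0.05,0.07,0,0,0,-0.93,0],[-0.05,0.06,0,0,0,-0.92,0]]
[[-0.06,0.06,0,0,0,-0.93,0],[-0.06,0.05,0,0,0,-0.92,0],[-0.06,0.05,0,0,0,-0.93,0],[-0.07,0.04,0,0,0,-0.92,0],[-0.07,0.04,0,0,0,-0.93,0],[-0.08,0.04,0,0,0,-0.92,0],[-0.08,0.03,0,0,0,-0.93,0],[-0.08,0.02,0,0,0,-0.92,0]]
[[-0.07,0.02,0,0,0,-0.93,0]]
end [539.9  12.1 250. ] 184.0
[[-0.69,-0.02,0.33,0,0,0,0],[-0.69,-0.02,0.33,0,0,0,0],[-0.69,-0.02,0.34,0,0,0,0],[0,0,0.81,0,0,0,0],[0,0,0.81,0,0,0,0],[0,0,0.82,0,0,0,0],[0,0,0.81,0,0,0,0],[0,0,0.82,0,0,0,0]]
end [601.9  14.6  97.9] 184.0
```

{"method": "apply_moves", "body": {
  "deltas": [
    [-0.18, -0.13, -0.05, 0, 0, -0.96, 0],
    [-0.17, -0.14, -0.05, 0, 0, -0.96, 0],
    [-0.15, -0.15, -0.05, 0, 0, -0.96, 0],
    [-0.14, -0.16, -0.05, 0, 0, -0.95, 0],
    [-0.13, -0.17, -0.06, 0, 0, -0.96, 0],
    [-0.12, -0.18, -0.05, 0, 0, -0.95, 0],
    [-0.1, -0.19, -0.06, 0, 0, -0.96, 0],
    [-0.09, -0.2, -0.05, 0, 0, -0.95, 0]
  ],
  "grip_force": 40
}}

```text
time: 43.82
tool_pos: [527.4, -92.2, 223.9]
tcp_rot: [-180.0, 0.1, 8.1]
ft_force: [0.4, 0.2, -0.5]
finger_gap: 0.1
grip_force: 0.0
```

{"method": "apply_moves", "body": {
  "deltas": [
    [-0.07, -0.2, -0.06, 0, 0, -0.96, 0],
    [-0.06, -0.21, -0.05, 0, 0, -0.95, 0],
    [-0.04, -0.21, -0.06, 0, 0, -0.96, 0],
    [-0.02, -0.22, -0.05, 0, 0, -0.95, 0],
    [-0.01, -0.22, -0.06, 0, 0, -0.96, 0],
    [0.01, -0.22, -0.05, 0, 0, -0.95, 0],
    [0.03, -0.21, -0.06, 0, 0, -0.96, 0],
    [0.04, -0.21, -0.05, 0, 0, -0.95, 0]
  ]
}}

```text
time: 44.82
tool_pos: [503.6, -46.0, 237.2]
tcp_rot: [-179.9, 0.1, 43.1]
ft_force: [0.5, 0.0, 0.1]
finger_gap: 0.2
grip_force: 0.0
```

{"method": "apply_moves", "body": {
  "deltas": [
    [0.06, -0.21, -0.06, 0, 0, -0.96, 0],
    [0.08, -0.2, -0.05, 0, 0, -0.95, 0],
    [0.09, -0.2, -0.06, 0, 0, -0.96, 0],
    [0.1, -0.19, -0.05, 0, 0, -0.95, 0],
    [0.12, -0.18, -0.06, 0, 0, -0.96, 0],
    [0.13, -0.17, -0.05, 0, 0, -0.95, 0],
    [0.15, -0.16, -0.06, 0, 0, -0.96, 0],
    [0.15, -0.15, -0.05, 0, 0, -0.95, 0]
  ]
}}

```text
time: 45.82
tool_pos: [480.0, 0.1, 250.5]
tcp_rot: [-179.9, 0.0, 78.1]
ft_force: [-0.3, -0.1, -0.2]
finger_gap: -0.0
grip_force: 0.0
```

{"method": "apply_moves", "body": {
  "deltas": [
    [0.03, 0.08, 0, 0, 0, -0.93, 0],
    [0.03, 0.08, 0, 0, 0, -0.92, 0],
    [0.02, 0.08, 0, 0, 0, -0.93, 0],
    [0.02, 0.08, 0, 0, 0, -0.92, 0],
    [0.01, 0.08, 0, 0, 0, -0.93, 0],
    [0, 0.08, 0, 0, 0, -0.92, 0],
    [0, 0.08, 0, 0, 0, -0.93, 0],
    [-0.01, 0.08, 0, 0, 0, -0.92, 0]
  ]
}}

```text
time: 46.82
tool_pos: [499.4, 3.9, 250.4]
tcp_rot: [-179.9, -0.1, 112.0]
ft_force: [1.1, -0.0, 0.1]
finger_gap: -0.3
grip_force: 0.0
```

{"method": "apply_moves", "body": {
  "deltas": [
    [-0.02, 0.08, 0, 0, 0, -0.93, 0],
    [-0.02, 0.08, 0, 0, 0, -0.92, 0],
    [-0.03, 0.08, 0, 0, 0, -0.93, 0],
    [-0.03, 0.07, 0, 0, 0, -0.92, 0],
    [-0.04, 0.07, 0, 0, 0, -0.93, 0],
    [-0.04, 0.07, 0, 0, 0, -0.92, 0],
    [-0.05, 0.07, 0, 0, 0, -0.93, 0],
    [-0.05, 0.06, 0, 0, 0, -0.92, 0]
  ]
}}

```text
time: 47.82
tool_pos: [518.6, 7.5, 250.3]
tcp_rot: [-179.9, -0.1, 146.0]
ft_force: [-0.1, 0.6, 0.7]
finger_gap: -0.1
grip_force: 0.0
```

{"method": "apply_moves", "body": {
  "deltas": [
    [-0.06, 0.06, 0, 0, 0, -0.93, 0],
    [-0.06, 0.05, 0, 0, 0, -0.92, 0],
    [-0.06, 0.05, 0, 0, 0, -0.93, 0],
    [-0.07, 0.04, 0, 0, 0, -0.92, 0],
    [-0.07, 0.04, 0, 0, 0, -0.93, 0],
    [-0.08, 0.04, 0, 0, 0, -0.92, 0],
    [-0.08, 0.03, 0, 0, 0, -0.93, 0],
    [-0.08, 0.02, 0, 0, 0, -0.92, 0]
  ]
}}

```text
time: 48.82
tool_pos: [538.0, 11.4, 250.3]
tcp_rot: [180.0, -0.1, 179.9]
ft_force: [-0.1, -0.1, -1.3]
finger_gap: 0.4
grip_force: 0.0
```

{"method": "apply_moves", "body": {
  "deltas": [
    [-0.07, 0.02, 0, 0, 0, -0.93, 0],
    [0, 0, 0, 0, 0, 0, 0],
    [0, 0, 0, 0, 0, 0, 0]
  ]
}}

```text
time: 49.2
tool_pos: [540.0, 12.0, 250.6]
tcp_rot: [180.0, -0.1, -176.1]
ft_force: [-0.1, -0.4, 0.3]
finger_gap: -0.0
grip_force: 0.0
```

Run:
```python
from h import *
s=st();W=[list(s['tool_pos']),list(s['tcp_rot'])];im=snap('wrist','w19')
h=cv2.cvtColor(im,cv2.COLOR_RGB2HSV);m=(((h[:,:,0]<4)|(h[:,:,0]>175))&(h[:,:,1]>160)&(h[:,:,2]>60)).astype(np.uint8)
for q,b,a in blobs(m,100):print(q,[atz('wrist',b.mean(0),z,W).round(1) for z in(95,100)])
e=plan([(602,14.5,220,184),(602,14.5,98,184)],0)
```

```text
t 49.2 pos [540.   12.  250.6] rot [ 1.7998e+02 -9.0000e-02 -1.7609e+02] F [-0.1 -0.4  0.3] gap -0.0 g 0.0
[304 235  29  28 621] [array([557.9,  15. ,  95. ]), array([556.4,  14.8, 100. ])]
[[-0.69,-0.02,0.34,0,0,-0.01,0],[-0.69,-0.02,0.34,0,0,0,0],[-0.69,-0.02,0.35,0,0,-0.01,0],[0,0,0.81,0,0,0,0],[0,0,0.81,0,0,0,0],[0,0,0.81,0,0,0,0],[0,0,0.82,0,0,0,0],[0,0,0.81,0,0,0,0]]
end [602.1  14.5  98.1] -175.98
```

{"method": "apply_moves", "body": {
  "deltas": [
    [-0.69, 0, 0.34, 0, 0, 0, 0],
    [-0.69, 0, 0.34, 0, 0, 0, 0],
    [-0.69, 0, 0.35, 0, 0, 0, 0],
    [0, 0, 0.81, 0, 0, 0, 0],
    [0, 0, 0.81, 0, 0, 0, 0],
    [0, 0, 0.81, 0, 0, 0, 0],
    [0, 0, 0.81, 0, 0, 0, 0],
    [0, 0, 0.8, 0, 0, 0, 0]
  ]
}}

```text
time: 50.25
tool_pos: [601.8, 16.4, 98.1]
tcp_rot: [180.0, -0.0, -176.1]
ft_force: [0.8, 0.5, 0.3]
finger_gap: -0.0
grip_force: 0.0
```

{"method": "apply_moves", "body": {
  "deltas": [
    [0.3, 0, 0, 0, 0, 0, 0],
    [0.4, 0, 0, 0, 0, 0, 0],
    [0.4, 0, 0, 0, 0, 0, 0],
    [0.4, 0, 0, 0, 0, 0, 0],
    [0.4, 0, 0, 0, 0, 0, 0],
    [0.4, 0, 0, 0, 0, 0, 0],
    [0.3, 0, 0, 0, 0, 0, 0],
    [0, 0, 0, 0, 0, 0, 0]
  ]
}}

```text
time: 51.25
tool_pos: [523.2, 11.0, 98.7]
tcp_rot: [180.0, -0.1, -176.0]
ft_force: [-0.7, 0.4, -0.3]
finger_gap: -0.0
grip_force: 0.0
```

{"method": "apply_moves", "body": {
  "deltas": [
    [0.1, 0, 0, 0, 0, 0, 0],
    [0.1, 0, 0, 0, 0, 0, 0]
  ]
}}

```text
time: 51.5
tool_pos: [518.2, 10.6, 98.9]
tcp_rot: [180.0, -0.0, -176.0]
ft_force: [0.3, -0.3, -0.2]
finger_gap: 0.0
grip_force: 0.4
```

{"method": "apply_moves", "body": {
  "deltas": [
    [0.1, 0, 0, 0, 0, 0, 0],
    [0.1, 0, 0, 0, 0, 0, 0]
  ]
}}

```text
time: 51.75
tool_pos: [512.0, 10.2, 98.9]
tcp_rot: [180.0, -0.0, -176.0]
ft_force: [1.7, -0.5, -0.8]
finger_gap: 0.0
grip_force: 0.4
```

{"method": "apply_moves", "body": {
  "deltas": [
    [0.06, 0, 0, 0, 0, 0, 0],
    [0, 0, 0, 0, 0, 0, 0]
  ]
}}

```text
time: 52.0
tool_pos: [510.2, 10.0, 99.0]
tcp_rot: [180.0, -0.1, -176.0]
ft_force: [-0.1, 0.2, 0.7]
finger_gap: 0.4
grip_force: 0.0
```

{"method": "apply_moves", "body": {
  "deltas": [
    [0.06, 0, 0, 0, 0, 0, 0],
    [0, 0, 0, 0, 0, 0, 0]
  ]
}}

```text
time: 52.25
tool_pos: [508.5, 9.9, 99.0]
tcp_rot: [180.0, -0.0, -176.0]
ft_force: [0.2, -0.9, -0.3]
finger_gap: 0.1
grip_force: 0.1
```

{"method": "apply_moves", "body": {
  "deltas": [
    [0.06, 0, 0, 0, 0, 0, 0],
    [0, 0, 0, 0, 0, 0, 0]
  ]
}}

```text
time: 52.5
tool_pos: [506.7, 9.7, 99.0]
tcp_rot: [180.0, -0.0, -176.0]
ft_force: [0.5, 0.2, -0.1]
finger_gap: -0.4
grip_force: 0.1
```

{"method": "apply_moves", "body": {
  "deltas": [
    [0.06, 0, 0, 0, 0, 0, 0],
    [0, 0, 0, 0, 0, 0, 0]
  ]
}}

```text
time: 52.75
tool_pos: [505.4, 9.7, 99.1]
tcp_rot: [180.0, 0.0, -176.0]
ft_force: [2.9, 0.5, -2.5]
finger_gap: -0.0
grip_force: 1.9
```

{"method": "apply_moves", "body": {
  "deltas": [
    [0.06, 0, 0, 0, 0, 0, 0],
    [0, 0, 0, 0, 0, 0, 0]
  ]
}}

```text
time: 53.0
tool_pos: [505.0, 9.6, 99.5]
tcp_rot: [180.0, 0.2, -176.0]
ft_force: [11.3, 0.5, -7.6]
finger_gap: -0.3
grip_force: 5.7
```

Run:
```python
from h import *
s=st();W=[list(s['tool_pos']),list(s['tcp_rot'])];im=snap('wrist','w20')
h=cv2.cvtColor(im,cv2.COLOR_RGB2HSV);m=(((h[:,:,0]<4)|(h[:,:,0]>175))&(h[:,:,1]>160)&(h[:,:,2]>60)).astype(np.uint8)
for q,b,a in blobs(m,100):print(q,[atz('wrist',b.mean(0),z,W).round(1) for z in(95,100)])
```

```text
t 53.0 pos [505.    9.6  99.5] rot [ 180.      0.21 -175.99] F [11.3  0.5 -7.6] gap -0.3 g 5.7
[ 288  226   61   62 2917] [array([481.1,   8.8,  95. ]), array([479.5,   8.7, 100. ])]
```

{"method": "apply_moves", "body": {
  "deltas": [
    [0.05, 0, 0, 0, 0, 0, 0],
    [0, 0, 0, 0, 0, 0, 0],
    [-0.5, 0, 0, 0, 0, 0, 0],
    [-0.8, 0, 0, 0, 0, 0, 0],
    [-0.5, 0, -0.7, 0, 0, 0, 0],
    [0, 0, -1, 0, 0, 0, 0],
    [0, 0, -1, 0, 0, 0, 0.5],
    [0, 0, -1, 0, 0, 0, 0.5]
  ]
}}

```text
time: 54.05
tool_pos: [555.1, 13.2, 210.6]
tcp_rot: [180.0, -0.1, -176.0]
ft_force: [0.5, 0.5, -0.1]
finger_gap: 35.4
grip_force: 0.0
```

{"method": "apply_moves", "body": {
  "deltas": [
    [1, 0, -0.5, 0, 0, 0, 0.5],
    [1, 0, 0, 0, 0, 0, 0.5],
    [1, 0, 0, 0, 0, 0, 0.5],
    [1, 0, 0, 0, 0, 0, 0.5],
    [1, 0, 0, 0, 0, 0, 0.5],
    [0.5, 0, 0, 0, 0, 0, 0.5],
    [0, 0, 0, 0, 0, 0, 0.5],
    [0, 0, 0, 0, 0, 0, 0.5]
  ]
}}

```text
time: 55.05
tool_pos: [391.4, 1.6, 225.2]
tcp_rot: [180.0, -0.0, -176.0]
ft_force: [1.1, -0.5, -0.3]
finger_gap: 43.1
grip_force: 0.0
```

Run:
```python
from h import *
st();t=snap('top','t21');s=snap('scene','s21')
def hot(n,p,z):
    h=cv2.cvtColor(p,cv2.COLOR_RGB2HSV);m=(((h[:,:,0]<4)|(h[:,:,0]>175))&(h[:,:,1]>160)&(h[:,:,2]>60)).astype(np.uint8)
    return [(q.tolist(),b.mean(0).round(1)) for q,b,a in blobs(m,20)]
print(hot('top',t,97),hot('top',cv2.imread('pics/t0.png')[:,:,::-1].copy(),97));print(hot('scene',s,97),hot('scene',cv2.imread('pics/s0.png')[:,:,::-1].copy(),97))
cv2.imwrite('pics/m21.png',np.vstack([cv2.resize(t[80:380,80:580,::-1],(500,300)),cv2.resize(s[120:420,80:580,::-1],(500,300))]))
```

```text
t 55.05 pos [391.4   1.6 225.2] rot [ 1.7999e+02 -2.0000e-02 -1.7599e+02] F [ 1.1 -0.5 -0.3] gap 43.1 g 0.0
[([322, 277, 10, 9, 70], array([326.5, 281. ], dtype=float32))] [([320, 275, 12, 12, 112], array([325.5, 280.5], dtype=float32))]
[([287, 234, 8, 9, 56], array([290.8, 238.2], dtype=float32))] [([287, 234, 8, 9, 51], array([290.8, 237.9], dtype=float32))]
```

View pics/m21.png

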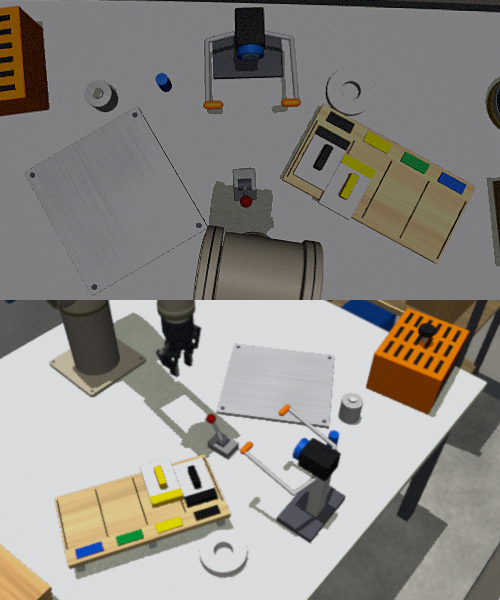

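The lever is back at its start (off) position and the bystanders are unmoved. But the yellow front has been knocked out of place: its stripe at mosaic (358,165) is farther from its tag than black's. I'll put it right.

Run:
```python
from h import *
t=cv2.imread('pics/t21.png')[:,:,::-1].copy()
for q,b,a in blobs(yel(t),60):
    if 350<q[0]<500:print(q,(b.mean(0)).round(0),[quad('top',b,z) for z in(65,76,100)])
plan([(440,-60,235,170),(510,-215,230,153)],1)
```

```text
[443 211  29  23 309] [457. 222.] [(array([ 619.4, -275.1]), array([24.7, 59.6, 24.7, 59.5]), np.float64(-116.6)), (array([ 617.9, -272.1]), array([24.5, 59. , 24.5, 58.9]), np.float64(-116.6)), (array([ 614.6, -265.5]), array([23.9, 57.7, 23.9, 57.5]), np.float64(-116.6))]
[421 234  35  25 352] [438. 246.] [(array([ 566.2, -233.5]), array([22. , 76.1, 21.9, 75.9]), np.float64(-118.4)), (array([ 565.3, -230.9]), array([21.7, 75.3, 21.7, 75.2]), np.float64(-118.4)), (array([ 563.2, -225.1]), array([21.3, 73.6, 21.2, 73.5]), np.float64(-118.4))]
[420 253  19  26 218] [429. 266.] [(array([ 523.6, -214.2]), array([56.3, 17.7, 56.3, 17.6]), np.float64(-27.5)), (array([ 523. , -211.7]), array([55.8, 17.5, 55.8, 17.4]), np.float64(-27.5)), (array([ 521.9, -206.5]), array([54.5, 17.1, 54.5, 17. ]), np.float64(-27.5))]
[[-0.37,-0.54,-0.08,0,0,0.76,1],[-0.4,-0.52,-0.08,0,0,0.77,1],[-0.43,-0.49,-0.09,0,0,0.76,1],[-0.46,-0.47,-0.08,0,0,0.77,1],[-0.53,-0.78,0.03,0,0,0.62,1],[-0.57,-0.75,0.03,0,0,0.62,1],[-0.61,-0.72,0.03,0,0,0.62,1],[-0.64,-0.69,0.03,0,0,0.62,1]]
[[-0.68,-0.66,0.02,0,0,0.61,1],[-0.71,-0.63,0.03,0,0,0.62,1]]
end [ 510.2 -215.   229.9] -207.01
```

{"method": "apply_moves", "body": {
  "deltas": [
    [-0.37, -0.54, -0.08, 0, 0, 0.76, 1],
    [-0.4, -0.52, -0.08, 0, 0, 0.77, 1],
    [-0.43, -0.49, -0.09, 0, 0, 0.76, 1],
    [-0.46, -0.47, -0.08, 0, 0, 0.77, 1],
    [-0.53, -0.78, 0.03, 0, 0, 0.62, 1],
    [-0.57, -0.75, 0.03, 0, 0, 0.62, 1],
    [-0.61, -0.72, 0.03, 0, 0, 0.62, 1],
    [-0.64, -0.69, 0.03, 0, 0, 0.62, 1]
  ]
}}

```text
time: 56.15
tool_pos: [487.0, -164.1, 230.7]
tcp_rot: [-180.0, -0.1, 158.5]
ft_force: [-0.1, -0.3, -0.4]
finger_gap: 85.1
grip_force: 0.0
```

{"method": "apply_moves", "body": {
  "deltas": [
    [-0.68, -0.66, 0.02, 0, 0, 0.61, 1],
    [-0.71, -0.63, 0.03, 0, 0, 0.62, 1],
    [0, 0, 0, 0, 0, 0, 1],
    [0, 0, 0, 0, 0, 0, 1],
    [0, 0, 0, 0, 0, 0, 1]
  ]
}}

```text
time: 56.78
tool_pos: [509.7, -214.3, 229.6]
tcp_rot: [-180.0, -0.1, 153.0]
ft_force: [-0.0, -0.1, 0.1]
finger_gap: 85.5
grip_force: 0.0
```

```bash
cat > look.py <<'E'
from h import *
import sys
s=st();W=[list(s['tool_pos']),list(s['tcp_rot'])];im=snap('wrist',sys.argv[1])
for q,b,a in blobs(yel(im)):
    print('y',q,a.tolist());print([quad('wrist',b,z,W) for z in(65,76,100)])
for q,b,a in blobs((im.max(2)<75).astype(np.uint8),1200):
    if q[4]<6000: print('k',q,a.tolist());print([quad('wrist',b,z,W) for z in(65,76,100)])
E
python3 look.py w22
```

```text
t 56.77 pos [ 509.7 -214.3  229.6] rot [-1.8000e+02 -7.0000e-02  1.5305e+02] F [-0.  -0.1  0.1] gap 85.5 g 0.0
y [ 320  204   23   70 1512] [[322, 204], [320, 272], [339, 273], [342, 210], [338, 204]]
[(array([ 526.5, -207.8]), array([19.1, 64. , 20.2, 63.9]), np.float64(-25.8)), (array([ 523.7, -206.9]), array([18.4, 61.6, 19.5, 61.5]), np.float64(-25.8)), (array([ 517.4, -204.9]), array([16.9, 56.3, 17.8, 56.3]), np.float64(-25.8))]
y [ 286  277   86   23 1892] [[286, 277], [287, 298], [369, 299], [371, 278]]
[(array([ 567.7, -230.7]), array([78.6, 22.2, 80.1, 22.2]), np.float64(-117.0)), (array([ 563.3, -228.9]), array([75.6, 21.4, 77.1, 21.4]), np.float64(-117.0)), (array([ 553.6, -225. ]), array([69.2, 19.6, 70.6, 19.5]), np.float64(-117.0))]
y [ 281  336   61   23 1394] [[281, 337], [284, 358], [341, 357], [340, 336]]
[(array([ 616.3, -274. ]), array([58.5, 24.9, 59.8, 24.9]), np.float64(-116.9)), (array([ 610. , -270.6]), array([56.3, 24. , 57.6, 24. ]), np.float64(-116.9)), (array([ 596.4, -263.2]), array([51.6, 21.9, 52.7, 22. ]), np.float64(-116.9))]
y [ 96 435  54  27 674] [[96, 448], [121, 449], [149, 461], [139, 439], [104, 437]]
[(array([ 637. , -520.8]), array([31.6, 60.4, 31.4, 62.1]), np.float64(-131.0)), (array([ 629.9, -508.2]), array([30.4, 58.2, 30.3, 59.8]), np.float64(-131.0)), (array([ 614.6, -480.6]), array([27.8, 53.2, 27.7, 54.7]), np.float64(-131.0))]
```

View pics/w22.png

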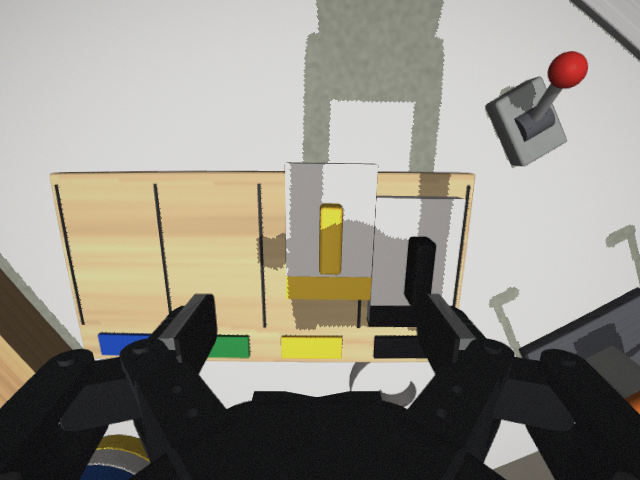

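The picture shows yellow flat but shifted about 30 mm toward the robot and the black front (pull (331,238), stripe (329,288)), close beside black. I'll regrasp with a narrower opening to stay clear of black's pull.

Run:
```python
from h import *
plan([(519.2,-206,140,153.2)],0.5)
```

```text
[[-0.04,0.1,0.75,0,0,-0.01,0.5],[-0.04,0.1,0.75,0,0,-0.01,0.5],[-0.04,0.09,0.75,0,0,-0.01,0.5],[-0.04,0.1,0.74,0,0,0,0.5]]
end [ 519.3 -206.1  140.1] 153.18
```

{"method": "apply_moves", "body": {
  "deltas": [
    [-0.04, 0.1, 0.75, 0, 0, -0.01, 0.5],
    [-0.04, 0.1, 0.75, 0, 0, -0.01, 0.5],
    [-0.04, 0.09, 0.75, 0, 0, -0.01, 0.5],
    [-0.04, 0.1, 0.74, 0, 0, 0, 0.5],
    [0, 0, 0, 0, 0, 0, 0.5],
    [0, 0, 0, 0, 0, 0, 0.5],
    [0, 0, 0, 0, 0, 0, 0.5]
  ]
}}

```text
time: 57.7
tool_pos: [520.0, -207.1, 141.6]
tcp_rot: [-180.0, 0.1, 153.1]
ft_force: [0.2, 0.1, 0.4]
finger_gap: 43.1
grip_force: 0.0
```

```bash
python3 look.py w23 | grep -A1 -E "^t|^y"
```

```text
t 57.7 pos [ 520.  -207.1  141.6] rot [-1.7999e+02  9.0000e-02  1.5312e+02] F [0.2 0.1 0.4] gap 43.1 g 0.0
y [ 264  217  106  132 6168] [[304, 218], [301, 318], [270, 318], [264, 347], [369, 348], [362, 319], [331, 318], [332, 221]]
[(array([ 538.3, -216. ]), array([64.7, 92.4, 72.7, 92.4]), np.float64(-24.3)), (array([ 534.1, -213.8]), array([61.2, 87.5, 68.9, 87.4]), np.float64(-24.3)), (array([ 524.9, -209.2]), array([53.7, 76.7, 60.4, 76.7]), np.float64(-24.3))]
y [287 391  48   6 177] [[287, 391], [310, 396], [334, 393]]
[(array([ 611.5, -257.9]), array([34. ,  4.4, 34.2,  4.4]), np.float64(-116.8)), (array([ 603.3, -253.5]), array([32.2,  4.2, 32.4,  4.2]), np.float64(-116.8)), (array([ 585.6, -244. ]), array([28.3,  3.7, 28.4,  3.7]), np.float64(-116.8))]
```

Run:
```python
from h import *
s=sense();W=[list(s['tool_pos']),list(s['tcp_rot'])]
x=np.array([np.cos(np.radians(-26.9)),np.sin(np.radians(-26.9)),0])
A,B=[atz('wrist',p,76,W) for p in((264,347),(369,348))];d=B-A;print(np.linalg.norm(d),np.degrees(np.arctan2(d[1],d[0])),((A+B)/2-60*x).round(1))
print((atz('wrist',(317.5,217.5),100,W)+28*x).round(1))
A,B=[atz('wrist',p,100,W) for p in((303,225),(301,318))];d=B-A;print(np.degrees(np.arctan2(d[1],d[0])))
A,B=[atz('wrist',p,100,W) for p in((332,225),(331,318))];d=B-A;print(np.degrees(np.arctan2(d[1],d[0])))
```

```text
68.75012445584663 62.50084636005097 [ 519.  -206.1   76. ]
[ 516.  -204.2  100. ]
-28.682785504389344
-26.722414760823852
```

{"method": "apply_moves", "body": {
  "deltas": [
    [0.06, 0.02, 0.5, 0, 0.02, 0, 0.5],
    [0, 0, 0.5, 0, 0, 0, 0.5],
    [0, 0, 0.4, 0, 0, 0, 0.5],
    [0, 0, 0.2, 0, 0, 0, 0.5],
    [0, 0, 0, 0, 0, 0, 0.5],
    [0, 0, 0, 0, 0, 0, 0.5],
    [0, 0, 0, 0, 0, 0, 0.5]
  ]
}}

```text
time: 58.62
tool_pos: [518.3, -205.6, 92.7]
tcp_rot: [-180.0, -0.1, 153.1]
ft_force: [-0.4, -0.3, -0.3]
finger_gap: 42.3
grip_force: 0.0
```

Run:
```python
from h import *
st()
```

```text
t 58.62 pos [ 518.3 -205.6   92.7] rot [-1.7999e+02 -7.0000e-02  1.5312e+02] F [-0.4 -0.3 -0.3] gap 42.3 g 0.0
```

{"method": "apply_moves", "body": {
  "deltas": [
    [0, 0, 0.02, 0, 0, 0, 0],
    [0, 0, 0, 0, 0, 0, 0],
    [0, 0, 0, 0, 0, 0, 0],
    [0, 0, 0, 0, 0, 0, 0],
    [0, 0, 0, 0, 0, 0, 0],
    [0, 0, 0, 0, 0, 0, 0]
  ],
  "grip_force": 80
}}

```text
time: 59.38
tool_pos: [518.2, -205.6, 92.0]
tcp_rot: [-180.0, -0.1, 153.1]
ft_force: [-0.4, 0.7, 5.5]
finger_gap: 16.3
grip_force: 80.1
```

{"method": "apply_moves", "body": {
  "deltas": [
    [0, 0, -0.2, 0, 0, 0, 0],
    [0, 0, -0.4, 0, 0, 0, 0],
    [0, 0, -0.4, 0, 0, 0, 0],
    [0, 0, -0.2, 0, 0, 0, 0],
    [0, 0, 0, 0, 0, 0, 0],
    [0, 0, 0, 0, 0, 0, 0],
    [0, 0, 0, 0, 0, 0, 0]
  ]
}}

```text
time: 60.25
tool_pos: [517.6, -205.3, 126.9]
tcp_rot: [-180.0, -0.2, 153.1]
ft_force: [-0.7, 0.1, -1.5]
finger_gap: 16.4
grip_force: 79.3
```

Run:
```python
from h import *
import sys
s=st();W=[np.array(s['tool_pos']),list(s['tcp_rot'])];im=snap('wrist','w24')
M=R.from_euler('xyz',W[1],degrees=True).as_matrix()
for q,b,a in blobs(yel(im)):
    print('y',q,a.tolist())
    for z in(W[0][2]-16,W[0][2]+8): print([(M.T@(atz('wrist',p,z,W)-W[0]))[:2].round(1).tolist() for p in a])
# board white edges: bright region rows/cols
g=im[:,:,:].min(2);print('row150',[ (i,int(g[150,i])) for i in range(200,440,8)])
print('col330',[ (i,int(g[i,345])) for i in range(60,260,8)])
plan([(536.4,-233.5,130,152.9)],0)
```

```text
t 60.25 pos [ 517.6 -205.3  126.9] rot [-179.99   -0.19  153.12] F [-0.7  0.1 -1.5] gap 16.4 g 79.3
y [ 287  246   60  151 6702] [[302, 246], [294, 266], [296, 371], [288, 373], [287, 391], [312, 396], [343, 392], [346, 376], [336, 370], [337, 252], [331, 246]]
[[25.1, -6.1], [15.7, -9.8], [-39.8, -9.9], [-41.0, -13.9], [-51.9, -14.7], [-54.9, -1.9], [-52.5, 13.9], [-42.8, 15.2], [-39.2, 10.1], [22.4, 9.5], [25.1, 6.8]]
[[32.2, -5.1], [24.3, -8.2], [-22.1, -8.2], [-23.1, -11.6], [-32.1, -12.2], [-34.7, -1.6], [-32.6, 11.6], [-24.5, 12.7], [-21.6, 8.5], [29.8, 8.0], [32.2, 5.7]]
row150 [(200, 227), (208, 227), (216, 228), (224, 227), (232, 227), (240, 227), (248, 227), (256, 228), (264, 229), (272, 228), (280, 228), (288, 145), (296, 140), (304, 144), (312, 148), (320, 152), (328, 227), (336, 228), (344, 227), (352, 229), (360, 228), (368, 228), (376, 228), (384, 227), (392, 228), (400, 227), (408, 229), (416, 229), (424, 227), (432, 227)]
col330 [(60, 144), (68, 142), (76, 147), (84, 146), (92, 145), (100, 226), (108, 226), (116, 228), (124, 227), (132, 227), (140, 229), (148, 228), (156, 228), (164, 229), (172, 227), (180, 228), (188, 228), (196, 228), (204, 228), (212, 229), (220, 229), (228, 229), (236, 228), (244, 228), (252, 160)]
[[-0.49,-0.28,-0.05,0,0,0.02,0],[-0.49,-0.28,-0.05,0,0,0.03,0]]
end [ 536.2 -233.6  129.9] 152.89
```

{"method": "apply_moves", "body": {
  "deltas": [
    [-0.47, -0.28, 0, 0, -0.02, 0.03, 0],
    [-0.46, -0.28, 0, 0, 0, 0.02, 0],
    [0, 0, 0, 0, 0, 0, 0],
    [0, 0, 0, 0, 0, 0, 0],
    [0, 0, 0.5, 0, 0, 0, 0],
    [0, 0, 0.4, 0, 0, 0, 0],
    [0, 0, 0, 0, 0, 0, 0],
    [0, 0, 0, 0, 0, 0, 0]
  ]
}}

```text
time: 61.3
tool_pos: [535.1, -232.9, 100.2]
tcp_rot: [-180.0, -0.1, 152.9]
ft_force: [0.2, 0.7, -2.1]
finger_gap: 16.6
grip_force: 79.3
```

Run:
```python
from h import *
st();plan([(535,-232.8,93.5,152.9)],0)
```

```text
t 61.3 pos [ 535.1 -232.9  100.2] rot [-1.7999e+02 -6.0000e-02  1.5289e+02] F [ 0.2  0.7 -2.1] gap 16.6 g 79.3
[[0,0,0.22,0,0,0,0]]
end [ 535.1 -232.9   93.6] 152.89
```

{"method": "apply_moves", "body": {
  "deltas": [
    [0, 0, 0.15, 0, 0, 0, 0],
    [0, 0, 0.09, 0, 0, 0, 0],
    [0, 0, 0, 0, 0, 0, 0],
    [0, 0, 0, 0, 0, 0, 0]
  ]
}}

```text
time: 61.8
tool_pos: [535.2, -233.1, 93.3]
tcp_rot: [-180.0, -0.0, 152.9]
ft_force: [0.4, -0.1, -2.0]
finger_gap: 16.5
grip_force: 79.3
```

{"method": "apply_moves", "body": {
  "deltas": [
    [0, 0, 0.02, 0, 0, 0, 0],
    [0, 0, 0, 0, 0, 0, 0]
  ]
}}

```text
time: 62.05
tool_pos: [535.1, -233.1, 92.6]
tcp_rot: [-180.0, -0.0, 152.9]
ft_force: [-0.7, 0.4, -1.2]
finger_gap: 16.6
grip_force: 79.3
```

{"method": "apply_moves", "body": {
  "deltas": [
    [0, 0, 0.02, 0, 0, 0, 0],
    [0, 0, 0, 0, 0, 0, 0],
    [0, 0, 0, 0, 0, 0, 0.6],
    [0, 0, 0, 0, 0, 0, 0.6],
    [0, 0, 0, 0, 0, 0, 0.6],
    [0, 0, 0, 0, 0, 0, 0.6]
  ]
}}

```text
time: 62.8
tool_pos: [535.2, -233.1, 92.1]
tcp_rot: [-180.0, -0.0, 152.9]
ft_force: [-1.0, 0.2, 0.1]
finger_gap: 51.5
grip_force: 0.0
```

{"method": "apply_moves", "body": {
  "deltas": [
    [0, 0, -0.4, 0, 0, 0, 0.6],
    [0, 0, -1, 0, 0, 0, 0.6],
    [0, 0, -1, 0, 0, 0, 0.6],
    [0, 0, -1, 0, 0, 0, 0.6],
    [0.8, 0, -1, 0, 0, 0, 1],
    [0.8, 0.6, -0.5, 0, 0, 0, 1],
    [0, 0, 0, 0, 0, 0, 1],
    [0, 0, 0, 0, 0, 0, 1]
  ]
}}

```text
time: 63.8
tool_pos: [500.9, -195.4, 239.3]
tcp_rot: [-180.0, -0.0, 152.9]
ft_force: [-0.6, -1.1, 0.5]
finger_gap: 86.0
grip_force: 0.0
```

{"method": "apply_moves", "body": {
  "deltas": [
    [0, 0, 0, 0, 0, 0, 1],
    [0, 0, 0, 0, 0, 0, 1]
  ]
}}

```text
time: 64.05
tool_pos: [500.6, -195.4, 238.2]
tcp_rot: [-180.0, -0.1, 152.9]
ft_force: [-0.4, -0.1, -0.2]
finger_gap: 85.3
grip_force: 0.0
```

```bash
python3 look.py w25
```

```text
t 64.05 pos [ 500.6 -195.4  238.2] rot [-1.7999e+02 -1.3000e-01  1.5286e+02] F [-0.4 -0.1 -0.2] gap 85.3 g 0.0
y [ 258  252   80   86 2895] [[289, 253], [287, 317], [258, 318], [259, 336], [337, 337], [336, 318], [306, 317], [306, 254]]
[(array([ 555.6, -243.8]), array([73.6, 89.4, 79.4, 89.6]), np.float64(150.1)), (array([ 551.4, -240.9]), array([70.9, 86.1, 76.5, 86.3]), np.float64(150.1)), (array([ 542.3, -234.6]), array([65. , 79. , 70.2, 79.2]), np.float64(150.1))]
y [ 271  346   58   22 1251] [[271, 347], [272, 366], [328, 366], [328, 347]]
[(array([ 616.1, -273.7]), array([57.8, 24.9, 59. , 25. ]), np.float64(-117.0)), (array([ 609.8, -269.7]), array([55.7, 24. , 56.9, 24.1]), np.float64(-117.0)), (array([ 595.8, -261.1]), array([51.1, 22. , 52.2, 22.1]), np.float64(-117.0))]
y [ 93 440  57  27 749] [[93, 454], [115, 453], [149, 463], [142, 446], [128, 441], [101, 442]]
[(array([ 637.4, -518.9]), array([33.2, 65. , 32.9, 66.8]), np.float64(-130.8)), (array([ 630.2, -506. ]), array([32. , 62.6, 31.7, 64.4]), np.float64(-130.8)), (array([ 614.6, -477.8]), array([29.3, 57.5, 29.1, 59.1]), np.float64(-130.8))]
```

Run:
```python
from h import *
plan([(585,-206,240,152.9)],1)
```

```text
[[-0.89,0.32,-0.02,0,0,0,1],[-0.89,0.32,-0.02,0,0,0,1],[-0.88,0.33,-0.02,0,0,-0.01,1]]
end [ 584.9 -205.9  240.1] 152.91
```

{"method": "apply_moves", "body": {
  "deltas": [
    [-0.89, 0.32, -0.02, 0, 0, 0, 1],
    [-0.89, 0.32, -0.02, 0, 0, 0, 1],
    [-0.88, 0.33, -0.02, 0, 0, 0, 1],
    [0, 0, 0, 0, 0, 0, 1],
    [0, 0, 0, 0, 0, 0, 1],
    [0, 0, 0, 0, 0, 0, 1]
  ]
}}

```text
time: 64.85
tool_pos: [584.4, -205.7, 240.8]
tcp_rot: [-180.0, -0.1, 152.9]
ft_force: [1.1, -0.6, 0.3]
finger_gap: 85.3
grip_force: 0.0
```

```bash
python3 look.py w26
```

```text
t 64.85 pos [ 584.4 -205.7  240.8] rot [-1.7998e+02 -6.0000e-02  1.5287e+02] F [ 1.1 -0.6  0.3] gap 85.3 g 0.0
y [ 247  161   26   69 1644] [[249, 161], [250, 228], [267, 229], [272, 223], [271, 165]]
[(array([ 538.6, -239.3]), array([21.5, 61.6, 22.6, 61.7]), np.float64(151.5)), (array([ 538.1, -236.9]), array([20.7, 59.4, 21.8, 59.5]), np.float64(151.5)), (array([ 536.9, -231.8]), array([19. , 54.5, 20. , 54.6]), np.float64(151.5))]
y [ 222  236   85   24 1948] [[222, 236], [225, 258], [306, 258], [305, 236]]
[(array([ 582.7, -259.7]), array([78.1, 22.4, 79.6, 22.6]), np.float64(-117.0)), (array([ 580.6, -256.6]), array([75.3, 21.6, 76.7, 21.8]), np.float64(-117.0)), (array([ 576. , -249.9]), array([69.2, 19.9, 70.5, 20. ]), np.float64(-117.0))]
y [ 237  272   63   24 1446] [[237, 274], [239, 295], [299, 295], [297, 272]]
[(array([ 616.1, -274. ]), array([59.4, 23.9, 60.6, 24. ]), np.float64(-117.0)), (array([ 612.7, -270.5]), array([57.2, 23. , 58.4, 23.1]), np.float64(-117.0)), (array([ 605.5, -262.6]), array([52.6, 21.1, 53.6, 21.2]), np.float64(-117.0))]
y [122 420  22  40 218]
[... 1244 characters left out ...]
3.2]), array([90.2, 44.2, 87.6, 48.6]), np.float64(137.1))]
k [ 332  272   63   24 1461] [[333, 272], [333, 295], [393, 295], [394, 273]]
[(array([ 657.9, -192.3]), array([59.4, 24. , 60.6, 23.9]), np.float64(-117.2)), (array([ 653.1, -191.7]), array([57.2, 23.1, 58.4, 23. ]), np.float64(-117.2)), (array([ 642.6, -190.3]), array([52.6, 21.2, 53.6, 21.1]), np.float64(-117.2))]
k [ 593  312   47   74 2338] [[593, 323], [595, 351], [639, 385], [639, 325], [617, 312]]
[(array([856.4,  20.5]), array([53.3, 96.9, 58.6, 93.6]), np.float64(-10.0)), (array([844.4,  13.4]), array([51.4, 93.4, 56.5, 90.3]), np.float64(-10.0)), (array([818.3,  -1.9]), array([47.2, 85.8, 51.8, 82.9]), np.float64(-10.0))]
```

```bash
python3 -c "
from bench import hand_in
print(hand_in())"
```

```text
the job is handed in; nothing more can be done
None
```

I viewed and filed the two fronts present, yellow then black, in their own lanes. Yellow was knocked about 30 mm out of place after filing, so I put it back; the lamp is off, everything is let go, and the job is handed in.

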